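Level the rocking specimen stage and set the reference ball on it

ROBOT

A 6-joint arm with a two-finger parallel gripper is mounted at the origin on the work surface. World frame = base frame: x ahead of the robot, y to its left, z up, the work surface at z = 0. Lengths are in m, angles in rad, forces in N, time in s.
With the tool pointing down it reaches from about 0.35 to 0.85 m from the base axis. Payload 8.1 kg.
Tool frame: the origin (TCP) lies at the very end of the fingers, on their centre line; the grasp point (between the pads) lies 19 mm behind it; z points along the fingers, y is the direction in which the jaws open and shut (so a half turn about z gives the same grasp; the last joint's range is limited). The gripper opens to 93 mm and grips with 3 to 60 N. Pads are 15 mm wide; open, the fingers measure 128 mm over their backs; the gripper's body (75 mm by 188 mm) begins 65 mm behind the grasp point.
Start: joints at [1.26, 0.13, 1.488, -0, 1.523, -0.085], TCP at [0.134, 0.585, 0.182] pointing down, gripper open.
Joint ranges: [-2.96, 2.96], [-0.89, 2.26], [0.02, 2.5], [-1.34, 4.48], [0, 2.73], [-2.66, 2.66]. Speed limits (rad/s): [2.39, 2.39, 2.79, 3.14, 3.14, 3.14].

INTERFACE

Orientations are given as a rotation vector (axis times angle).
In Python, from plant import read_state, read_camera, close_job gives the robot as it stands.
- The arm moves only by the tool jog_arm, never from a script. Its argument "motion" is one flat list of numbers, 7 for each row, row after row: the opening, from 0 (shut) to 1 (fully open), then the shift along the tool's x, y, z scaled (see below), then the turn, a rotation vector about the tool's x, y, z scaled (see below). A call has 1 to 8 rows; each row is the pose to reach, as a shift and turn from the pose measured when the call began, along the tool's axes at that moment; what a row does not reach only later rows make up. The controller multiplies each number of a shift by 0.5 m and each number of a turn by 90 degrees. A row lasts 1/10 s, in which the tool goes at most 50 mm and 8.59 degrees, less where a joint would pass 70% of its speed; a pose out of reach is approached as far as the arm can. A call with a number of a shift or a turn outside -1 to 1 is refused whole. A call with a gripper value outside its range is refused whole. The fingers move at their own pace and stop on an object; "grip_force" is the grip in N (left out, the last holds). Time passes only in rows, so rows that repeat a pose let the fingers close. It gives the time, the measured TCP pose, the force and the opening at its end, in the units of the state.
- read_state(): the state, without advancing time (a new reading comes with each control period).
- read_camera(name): name is "side" or "top" or "wrist"; returns a dict with "frame" (384x512x3 uint8, red, green, blue), "vertical_fov" (degrees; the focal length in pixels is half the picture's height over the tangent of half this angle, whatever the lens; pixels are square), "cx", "cy" (the principal point, pixels), "dist_coeffs" ([k1, k2, p1, p2, k3] as OpenCV has them; the pictures are not rectified), "world_from_camera" (4x4, takes a point from camera to world coordinates); the wrist camera has in their place "hand_eye" (4x4, takes a point from camera to tool coordinates, whose origin is the TCP and whose axes are the flange's). Camera axes: x right, y down, z forward; pixel columns grow to the right and rows downward; lengths in m; the calibration is good to about 2 mm. A picture is of the moment at which its call begins: read the wrist's pose just before it. There is no depth.
- close_job(): hands the job in, once; it reports no verdict.
The state is a dict: "t": time; "q": joint angles; "dq": joint speeds; "joint_torque": joint torques, N m; "tool_pos": TCP position; "orientation": TCP orientation; "force": force on the tool from outside, world axes, zero at the start; "wrist_torque": the same for the moment, N m; "opening": finger opening in m.
Only numpy, scipy, OpenCV 4.12 (cv2) and the standard library are available. Lean on these libraries where they do the work, as an engineer would, in place of code of your own. Each camera call takes 0.05 s, during which the arm holds its last target.

TASK

The round specimen stage rocks because the rubber-tipped foot of its slanted levelling screw hangs clear of the steel plate below it: turn the black knob until the stage no longer rocks and all four feet carry weight, but not so far that the side feet lift. Then take the steel ball from the aluminium tray, lower it into the dimple in the middle of the stage without dropping it, and let go. Do not shove the stage about or tip it over, and leave the flat test coupon in front of it and the two small black mounts beside it where they are.

Things in the scene. Friction and masses are not known exactly. Their poses are not given: they have to be found in the camera images.
- stage: Round dark steel stage, loose, about 2.6 kg: plate 200 mm across, 12 mm thick, its top 40 mm above the feet's soles. Origin at its centre at sole level (z 0), z up, x pointing away from the levelling screw. A steel bar 28 x 90 x 22 mm lies across the plate's rim at x +78 mm (top 62 mm up); a lug 30 mm wide carries the screw at -x. At the start it rests on its three plain feet.
- seat (a point): Centre of the dimple's mouth, 46 mm above the soles over the plate's centre. The dimple is an upright ring 34 mm across, 22 mm inside, 6 mm high on the plate; the ball's centre comes to rest about 17 mm above this point.
- knob: Black fluted knob of the levelling screw, 34 mm across, 22 mm high. Origin at its centre (at the start 151 mm from the stage's centre towards its -x, 84 mm up); z axis along the screw, up and outward, 25 degrees from vertical. Clockwise seen from above drives screw, knob and foot down along this axis 12 mm per turn (0.06 N m, stays put, 6.6 rad at most). 27 mm of bare 10 mm spindle shows below it.
- pad: Rubber foot on the screw's lower end, a 16 mm ball shape; does not turn. Origin at its lowest point: 115 mm from the stage's centre towards -x, 6 mm above sole level at the start. Below it a fixed steel plate, 70 mm square, its top 1 to 4 mm above the bench, unknown: gap 2 to 5 mm. The rubber yields 1 mm per 3.5 N along the screw, 4 mm at most; a squeeze of 0.5 to 1.5 mm is right.
- foot_left: Plain steel foot, 20 mm across, under the stage 85 mm from its centre towards the stage's +y; origin at its sole. Pressed down at the knob (about 2 N), the stage rocks about the line of the left and right feet until the rubber foot meets its plate.
- foot_right: The same at the stage's -y. Left and right feet begin to lift off when the rubber foot carries more than about 7 to 9 N.
- foot_far: The same at the stage's +x, opposite the screw; origin at its sole.
- ball_center (a point): Centre of the bright steel reference ball, 40 mm across.
- ball: The same ball, 0.26 kg, rolling free in the tray. Its axes turn as it rolls.
- tray: Aluminium tray, fixed, 130 x 110 mm, 12 mm high with 4 mm walls and floor, to the left or right of the stage; origin under its centre.
- rack: Wooden specimen block with six holes, fixed, 130 x 100 x 22 mm, on the other side from the tray; origin under its centre.
- coupon_a: Flat steel test coupon, waisted, 170 x 25 x 6 mm, lying on the robot's side of the stage, to the left; bystander. Origin under its centre, x along it.
- mount_a: Small black cylinder, 30 mm across, 22 mm high, standing left of the stage; bystander. Origin under its centre.
- mount_b: Its twin, standing right of the stage; bystander.
There are look-alikes about, which are no part of the job. Of the things shaped like the ball, the bare steel one is meant.

How it is judged:
By the outcome, as a careful person would: the job done as asked, in the order asked, and still so for the second after the job is handed in, with the robot touching nothing.
It also fails if it takes over 67 s, if anything falls off the work surface, if the arm or the gripper's body presses on something with over 40 N, if the wrist force passes 120 N, or if a joint passes its speed limit or range.

## Working session

There is one attempt and no reset: what is moved stays moved. The work goes in short steps, Python scripts to look and compute and a tool call to move; the robot and the scene stay as the last step left them, time stands still between calls to the robot, and variables do not carry over. Pictures are saved under pics/ and viewed, and the job is handed in when it is done.

Besides the shell and the picture viewer there is one more tool, called after "Request:" by a JSON object that holds its "api" and its "payload". jog_arm: Moves the arm, as the interface text tells. Its arguments: {"type":"object","properties":{"motion":{"type":"array","items":{"type":"number"}},"grip_force":{"type":"number"}},"required":["motion"]}

```bash
ls; mkdir -p pics
cat > h.py <<'E'
import numpy as np, cv2
from scipy.spatial.transform import Rotation as R
from plant import read_state, read_camera, close_job
def save(n,fn):
    s=read_state(); c=read_camera(n); cv2.imwrite('pics/'+fn,c['frame'][:,:,::-1])
    f=c['frame'].shape[0]/2/np.tan(np.radians(c['vertical_fov'])/2)
    K=np.array([[f,0,c['cx']],[0,f,c['cy']],[0,0,1.]])
    if 'world_from_camera' in c: T=np.array(c['world_from_camera'])
    else:
        W=np.eye(4);W[:3,:3]=R.from_rotvec(s['orientation']).as_matrix();W[:3,3]=s['tool_pos'];T=W@np.array(c['hand_eye'])
    np.savez('pics/'+fn[:-4]+'.npz',K=K,D=np.array(c['dist_coeffs']),T=T)
    return c
def cal(fn):
    d=np.load('pics/'+fn+'.npz');return d['K'],d['D'],d['T']
def ray(fn,uv):
    K,D,T=cal(fn);p=cv2.undistortPoints(np.array(uv,float).reshape(-1,1,2),K,D).reshape(-1,2)
    d=np.c_[p,np.ones(len(p))]@T[:3,:3].T
    return T[:3,3],d
def atz(fn,uv,z):
    o,d=ray(fn,uv);return o+d*((z-o[2])/d[:,2])[:,None]
def proj(fn,P):
    K,D,T=cal(fn);Ti=np.linalg.inv(T);P=np.atleast_2d(P)
    return cv2.projectPoints(P.astype(float),cv2.Rodrigues(Ti[:3,:3])[0],Ti[:3,3],K,D)[0].reshape(-1,2)
E
python3 - <<'E'
from h import *
print(read_state())
for n in('top','side','wrist'):
    c=save(n,n+'0.png'); print(n,c['vertical_fov'],c['cx'],c['cy'],c['dist_coeffs'],np.round(cal(n+'0')[2],3).tolist())
E
```

```text
pics
{'t': 0.0, 'q': array([ 1.25959361e+00,  1.31154022e-01,  1.48924168e+00, -8.87481153e-06,
        1.52297333e+00, -8.54027833e-02]), 'dq': array([-0.0007207 ,  0.00085368, -0.00010252, -0.00018721,  0.00126784,
        0.00109308]), 'joint_torque': array([-2.02460244e-03, -5.59820831e+01, -4.91769862e+01,  7.66877714e-02,
        3.51762387e-02, -1.41167552e-04]), 'tool_pos': array([0.13412752, 0.58418987, 0.1805124 ]), 'orientation': array([-3.53893434e-01, -3.12125171e+00,  2.73809060e-03]), 'force': array([ 0.53180331, -0.48648763, -0.08338226]), 'wrist_torque': array([0.04134899, 0.05546751, 0.01026331]), 'opening': 0.09258232759190252}
top 50.223032984712574 254.0070715160433 190.8461084437856 [0.02600156 0.         0.         0.         0.        ] [[0.019, -0.988, 0.152, 0.388], [-1.0, -0.022, -0.017, 0.071], [0.02, -0.152, -0.988, 1.297], [0.0, 0.0, 0.0, 1.0]]
side 57.41367531008756 258.4635895609683 189.5236677127969 [-0.04643261  0.          0.          0.          0.        ] [[-0.923, -0.222, 0.314, 0.249], [-0.384, 0.569, -0.727, 0.829], [-0.018, -0.792, -0.611, 0.736], [0.0, 0.0, 0.0, 1.0]]
wrist 61.14714070469104 252.4886738225981 189.5341843683342 [-0.08180396  0.          0.          0.          0.        ] [[0.224, 0.932, 0.285, 0.054], [0.975, -0.214, -0.068, 0.602], [-0.002, 0.293, -0.956, 0.384], [0.0, 0.0, 0.0, 1.0]]
```

View pics/top0.png

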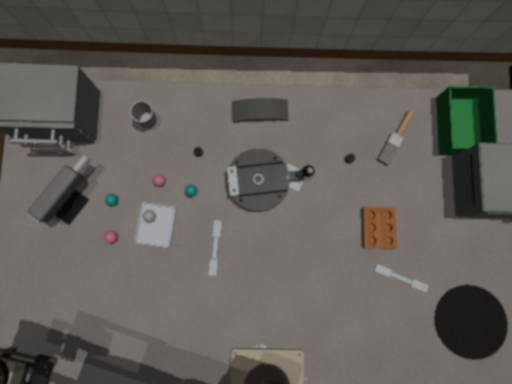

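View pics/side0.png

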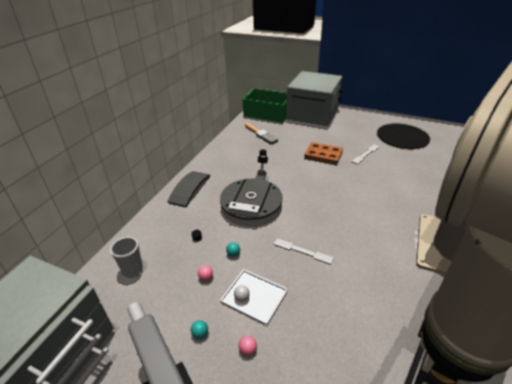

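View pics/wrist0.png

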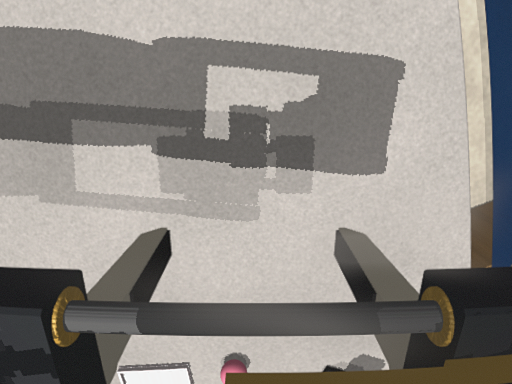

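Run:
```python
from h import *
a=cv2.imread('pics/top0.png')[90:290,110:400]
cv2.imwrite('pics/top0c.png',cv2.resize(a,None,fx=2.7,fy=2.7,interpolation=cv2.INTER_CUBIC))
a=cv2.imread('pics/side0.png')[140:330,180:380]
cv2.imwrite('pics/side0c.png',cv2.resize(a,None,fx=3.1,fy=3.1,interpolation=cv2.INTER_CUBIC))
```

```text
(no output)
```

View pics/top0c.png

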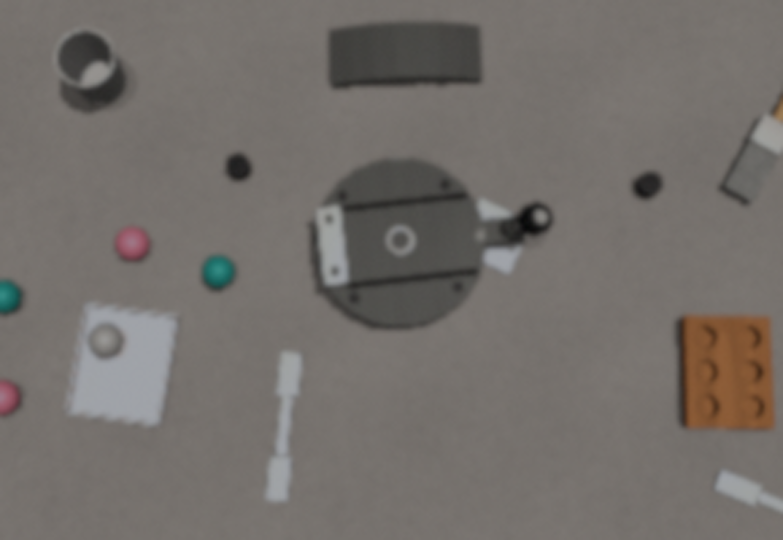

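View pics/side0c.png

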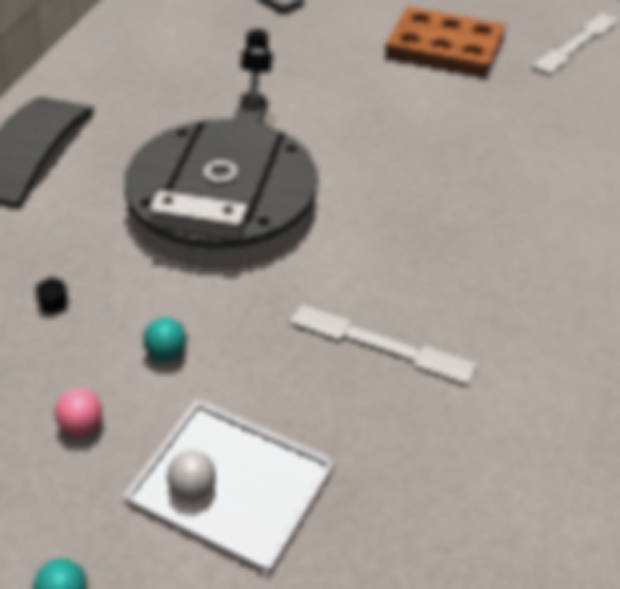

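```bash
cat >> h.py <<'E'
def tri(obs):
    A=np.zeros((3,3));b=np.zeros(3)
    for fn,uv in obs:
        o,d=ray(fn,uv);d=d[0]/np.linalg.norm(d[0]);M=np.eye(3)-np.outer(d,d);A+=M;b+=M@o
    p=np.linalg.solve(A,b)
    return p,[ (proj(fn,p)[0]-np.array(uv)).round(1).tolist() for fn,uv in obs]
E
python3 - <<'E'
from h import *
t=lambda x,y:(110+x/2.7-.31,90+y/2.7-.31)
s=lambda x,y:(180+x/3.1-.34,140+y/3.1-.34)
print('seat',atz('top0',t(400,240),.046),atz('side0',s(220,171),.046),tri([('top0',t(400,240)),('side0',s(220,171))]))
print('ball',atz('top0',t(106,341),.024),atz('side0',s(191,473),.024),tri([('top0',t(106,341)),('side0',s(191,473))]))
print('knob',atz('top0',t(536,218),.09),tri([('top0',t(536,218)),('side0',s(257,46))]))
print('bar',atz('top0',t(332,246),.062),atz('side0',s(198,208),.062))
print('lug',atz('top0',t(482,235),.04))
print('mounts',atz('top0',[t(238,167),t(648,185)],.022))
print('tray',atz('top0',[t(85,305),t(177,316),t(159,425),t(68,415)],.012))
print('rack',atz('top0',[t(683,317),t(772,317),t(772,428),t(683,428)],.022))
print('coupon',atz('top0',[t(291,352),t(277,500)],.006))
E
```

```text
seat [[0.61957526 0.03801106 0.046     ]] [[0.61766084 0.04124192 0.046     ]] (array([0.61972603, 0.03780747, 0.04294994]), [[0.0, 0.1], [-0.1, -0.0]])
ball [[0.49829519 0.37219473 0.024     ]] [[0.49865216 0.37181648 0.024     ]] (array([0.49836287, 0.3721138 , 0.02449741]), [[-0.0, -0.0], [0.0, 0.0]])
knob [[ 0.63980804 -0.1120507   0.09      ]] (array([ 0.63728885, -0.10997522,  0.10325042]), [[-0.0, -0.1], [0.1, 0.0]])
bar [[0.60794107 0.11533848 0.062     ]] [[0.60596543 0.11927175 0.062     ]]
lug [[ 0.62873389 -0.05698161  0.04      ]]
mounts [[ 0.70712242  0.23003735  0.022     ]
 [ 0.6968928  -0.25524721  0.022     ]]
tray [[0.54070608 0.40166103 0.012     ]
 [0.53009631 0.2948575  0.012     ]
 [0.40432507 0.30918077 0.012     ]
 [0.41380242 0.4130836  0.012     ]]
rack [[ 0.5404467  -0.29347865  0.022     ]
 [ 0.54273444 -0.39718369  0.022     ]
 [ 0.41475324 -0.39268071  0.022     ]
 [ 0.41255054 -0.29059536  0.022     ]]
coupon [[0.49139471 0.16167849 0.006     ]
 [0.32224365 0.17199302 0.006     ]]
```

```bash
cat >> h.py <<'E'
def frame(yaw=np.radians(98),tilt=np.radians(25)):
    xs=np.array([np.cos(yaw),np.sin(yaw),0]);a=np.cos(tilt)*np.array([0,0,1])-np.sin(tilt)*xs
    return xs,a
def toolR(z,yh):
    z=z/np.linalg.norm(z);y=yh-z*(z@yh);y/=np.linalg.norm(y);return np.c_[np.cross(y,z),y,z]
def plan(pos,Rm):
    s=read_state();R0=R.from_rotvec(s['orientation']).as_matrix()
    d=R0.T@(np.array(pos)-s['tool_pos']);w=R.from_matrix(R0.T@Rm).as_rotvec()
    print('t',round(s['t'],2),'shift',(d/.5).round(4),'turn',(w/(np.pi/2)).round(4),'|d|mm',round(np.linalg.norm(d)*1e3,1),'deg',np.degrees(np.linalg.norm(w)).round(1))
E
python3 - <<'E'
from h import *
c=read_camera('wrist');H=np.array(c['hand_eye']);print(H.round(3))
xs,a=frame()
Rm=toolR(-a,xs)
knob=np.array([.619,.0395,0])-.151*xs+np.array([0,0,.084]);print(knob, 'img:')
for back in (.08,.12,.16):
    W=np.eye(4);W[:3,:3]=Rm;W[:3,3]=knob+a*back;T=W@H
    np.savez('pics/v.npz',K=cal('wrist0')[0],D=cal('wrist0')[1],T=T)
    print(back,W[:3,3],proj('v',[knob,[.619,.0395,.046],W[:3,3]]).round(),T[:3,3])
plan(knob+a*.12+[0,0,.05],Rm)
plan([.387,.24,.3],Rm)
E
```

```text
[[-0.    -0.956 -0.293  0.082]
 [ 1.    -0.    -0.    -0.001]
 [ 0.    -0.293  0.956 -0.204]
 [ 0.     0.     0.     1.   ]]
[ 0.64001514 -0.11003048  0.084     ] img:
0.08 [ 0.64472051 -0.14351091  0.15650462] [[254. 185.]
 [353. 162.]
 [254. 218.]] [ 0.57534571 -0.24098128  0.34066579]
0.12 [ 0.64707319 -0.16025112  0.19275693] [[254. 174.]
 [344. 155.]
 [254. 218.]] [ 0.5776984 -0.2577215  0.3769181]
0.16 [ 0.64942587 -0.17699134  0.22900925] [[253. 165.]
 [337. 150.]
 [254. 218.]] [ 0.58005108 -0.27446171  0.41317042]
t 0.2 shift [-1.3331 -1.222  -0.1225] turn [-0.2754  0.0506 -0.229 ] |d|mm 906.3 deg 32.6
t 0.2 shift [-0.647  -0.5584 -0.2377] turn [-0.2754  0.0506 -0.229 ] |d|mm 443.5 deg 32.6
```

Request:
{"api": "jog_arm", "payload": {"motion": [0.7,-0.647,-0.558,-0.238,0,0,-0.1,0.7,-0.647,-0.558,-0.238,-0.1,0,-0.2,0.7,-0.647,-0.558,-0.238,-0.275,0.05,-0.229,0.7,-0.647,-0.558,-0.238,-0.275,0.05,-0.229,0.7,-0.647,-0.558,-0.238,-0.275,0.05,-0.229,0.7,-0.647,-0.558,-0.238,-0.275,0.05,-0.229,0.7,-0.647,-0.558,-0.238,-0.275,0.05,-0.229,0.7,-0.647,-0.558,-0.238,-0.275,0.05,-0.229]}}

```text
t: 1.0
tool_pos: [0.3406, 0.3021, 0.2786]
orientation: [0.211, -3.033, -0.672]
force: [1.8, 0.3, 0.5]
opening: 0.0654
```

Run:
```python
from h import *
xs,a=frame();Rm=toolR(-a,xs)
knob=np.array([.619,.0395,0])-.151*xs+np.array([0,0,.084])
plan(knob+a*.1,Rm);print(read_state()['q'].round(2))
```

```text
t 1.0 shift [-0.4791 -0.9798 -0.2262] turn [-0.0001  0.0014 -0.0001] |d|mm 556.9 deg 0.1
[ 0.21 -0.49  1.93  0.44  1.66 -1.45]
```

Request:
{"api": "jog_arm", "payload": {"motion": [0.7,-0.479,-0.98,-0.226,0,0,0,0.7,-0.479,-0.98,-0.226,0,0,0,0.7,-0.479,-0.98,-0.226,0,0,0,0.7,-0.479,-0.98,-0.226,0,0,0,0.7,-0.479,-0.98,-0.226,0,0,0,0.7,-0.479,-0.98,-0.226,0,0,0,0.7,-0.479,-0.98,-0.226,0,0,0,0.7,-0.479,-0.98,-0.226,0,0,0]}}

```text
t: 1.8
tool_pos: [0.5597, -0.0242, 0.2032]
orientation: [0.21, -3.033, -0.672]
force: [1.2, 1.1, 0.9]
opening: 0.065
```

Run:
```python
from h import *
xs,a=frame();Rm=toolR(-a,xs)
knob=np.array([.619,.0395,0])-.151*xs+np.array([0,0,.084])
plan(knob+a*.1,Rm);print(read_state()['q'].round(2))
```

```text
t 1.8 shift [-0.1356 -0.2751 -0.0649] turn [-0.0001  0.0015 -0.0004] |d|mm 156.7 deg 0.1
[-0.41  0.18  1.46  0.37  1.72 -2.1 ]
```

Request:
{"api": "jog_arm", "payload": {"motion": [0.7,-0.136,-0.275,-0.065,0,0,0,0.7,-0.136,-0.275,-0.065,0,0,0,0.7,-0.136,-0.275,-0.065,0,0,0,0.7,-0.136,-0.275,-0.065,0,0,0,0.7,-0.136,-0.275,-0.065,0,0,0]}}

```text
t: 2.3
tool_pos: [0.6458, -0.1528, 0.1722]
orientation: [0.207, -3.03, -0.675]
force: [-0.9, -0.1, -0.2]
opening: 0.0652
```

Run:
```python
from h import *
c=save('wrist','w1.png');print(read_state()['q'].round(2),read_state()['tool_pos'],read_state()['force'])
a=cv2.imread('pics/w1.png');cv2.imwrite('pics/w1b.png',cv2.resize(a,(800,600),interpolation=cv2.INTER_CUBIC))
```

```text
[-0.52  0.55  1.06  0.35  1.8  -2.2 ] [ 0.64582852 -0.15161524  0.17392274] [ 0.10301974  0.09850564 -0.06056788]
```

View pics/w1b.png

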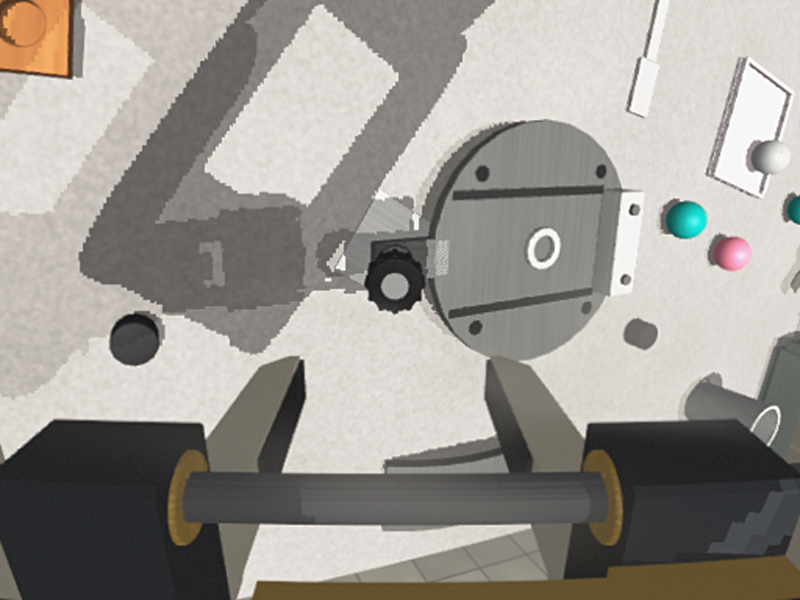

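```bash
cat > ov.py <<'E'
from h import *
def overlay(fn,x,y,yaw,drop=0,crop=None,sc=1,out='ov.png'):
    xs,a=frame(yaw);ys=np.array([-xs[1],xs[0],0]);o=np.array([x,y,0]);S=lambda X,Y,Z:o+X*xs+Y*ys+np.array([0,0,Z])
    im=cv2.imread('pics/'+fn+'.png');u0,v0,u1,v1=crop;im=cv2.resize(im[v0:v1,u0:u1],None,fx=sc,fy=sc,interpolation=cv2.INTER_CUBIC)
    def pl(P,c):
        q=(proj(fn,np.array(P))-[u0,v0]+.5)*sc-.5;cv2.polylines(im,[np.round(q*16).astype(np.int32)],False,c,1,cv2.LINE_AA,4)
    th=np.linspace(0,2*np.pi,73)
    pl([S(.1*np.cos(t),.1*np.sin(t),.04) for t in th],(0,255,0))
    for r in(.017,.011): pl([S(r*np.cos(t),r*np.sin(t),.046) for t in th],(0,0,255))
    pl([S(X,Y,.062) for X,Y in((.064,.045),(.092,.045),(.092,-.045),(.064,-.045),(.064,.045))],(255,0,0))
    k=S(-.151,0,.084)-a*drop;e1=np.cross(a,ys)
    for h,c in((.011,(0,255,255)),(-.011,(255,255,0))): pl([k+a*h+.017*(np.cos(t)*e1+np.sin(t)*ys) for t in th],c)
    cv2.imwrite('pics/'+out,im)
E
python3 - <<'E'
from ov import *
overlay('w1',.6195,.0395,np.radians(98),crop=(220,70,420,240),sc=4,out='w1o.png')
E
```

```text
(no output)
```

View pics/w1o.png

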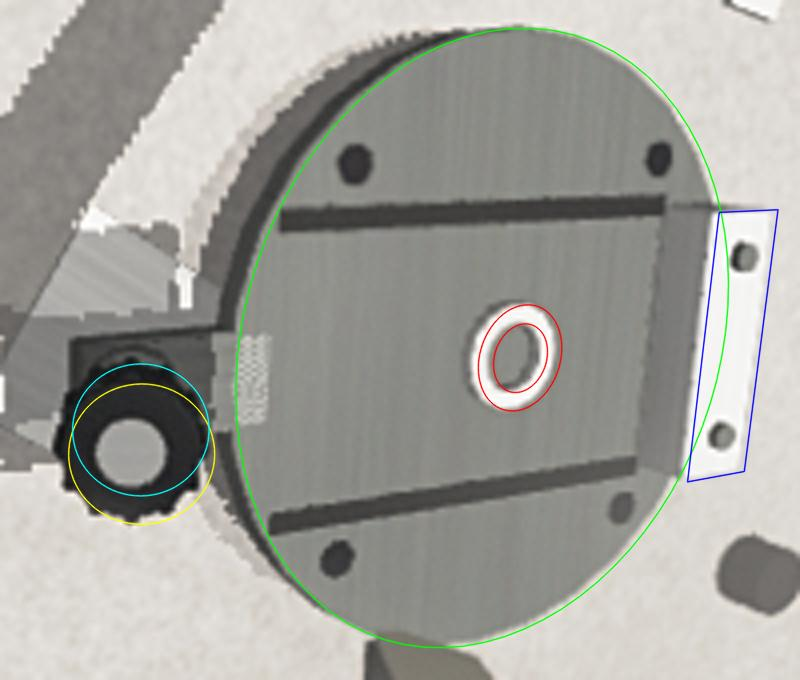

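Run:
```python
from ov import *
overlay('w1',.6195,.0373,np.radians(98),crop=(220,70,420,240),sc=4,out='w1o.png')
overlay('top0',.6195,.0373,np.radians(98),crop=(200,130,340,230),sc=5,out='t0o.png')
s=read_state()
np.savez('pics/id.npz',K=cal('w1')[0],D=cal('w1')[1],T=np.array(read_camera('wrist')['hand_eye']))
print(proj('id',[[x,y,0] for x in(-.0075,.0075) for y in(-.0325,.0325)])*1.5625)
```

```text
[[321.64458279 356.26783569]
 [470.29897458 356.16876084]
 [320.08046024 324.05009948]
 [471.87725335 323.95121673]]
```

View pics/w1o.png

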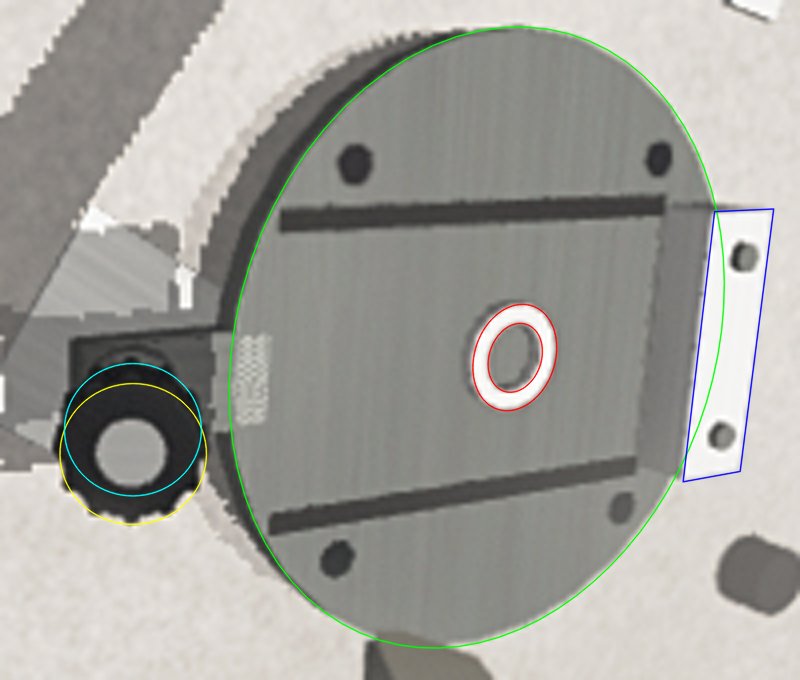

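View pics/t0o.png

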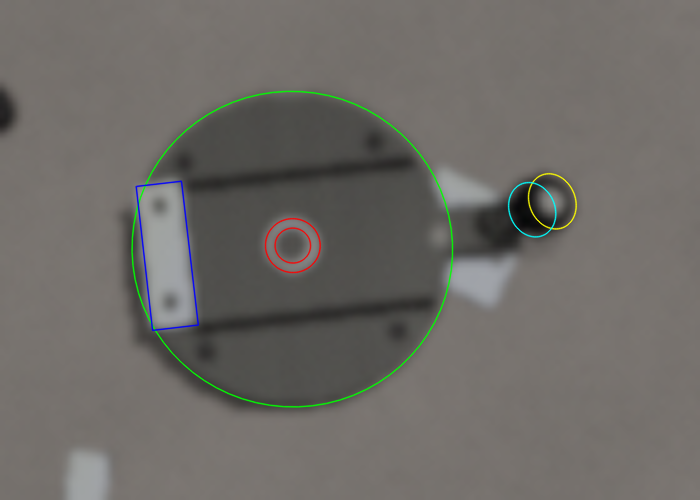

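```bash
cat >> h.py <<'E'
YAW=np.radians(98);XS,AX=frame();SC=np.array([.6195,.0373,0]);RM=toolR(-AX,XS)
KNOB=SC-.151*XS+np.array([0,0,.084])
E
python3 - <<'E'
from h import *
plan(KNOB+AX*(.011+.008),RM)
print('vertical 1mm down:',RM.T@np.array([0,0,-.001])/.5, KNOB+AX*.011)
E
```

```text
t 2.4 shift [ 0.0004 -0.0062  0.1605] turn [0.0001 0.0016 0.    ] |d|mm 80.3 deg 0.1
vertical 1mm down: [ 1.38777878e-20 -8.45236523e-04  1.81261557e-03] [ 0.64116213 -0.11683404  0.09396939]
```

Request:
{"api": "jog_arm", "payload": {"motion": [0,0,-0.006,0.04,0,0,0,0,0,-0.006,0.08,0,0,0,0,0,-0.006,0.12,0,0,0,0,0,-0.006,0.14,0,0,0,0,0,-0.006,0.155,0,0,0,0,0,-0.006,0.16,0,0,0,0,0,-0.006,0.16,0,0,0,0,0,-0.006,0.16,0,0,0], "grip_force": 10}}

```text
t: 3.2
tool_pos: [0.6424, -0.1206, 0.1025]
orientation: [0.212, -3.034, -0.672]
force: [0.1, -0.0, 0.1]
opening: 0.0055
```

Run:
```python
from h import *
s=read_state();print(s['tool_pos'],s['force'],s['opening'])
save('wrist','w2.png');save('side','s2.png')
a=cv2.imread('pics/w2.png')[80:300,130:400];cv2.imwrite('pics/w2b.png',cv2.resize(a,None,fx=2.7,fy=2.7,interpolation=cv2.INTER_CUBIC))
plan(KNOB+AX*(.011+.004),RM)
```

```text
[ 0.64236278 -0.12059292  0.10252357] [ 0.07979647 -0.00231673  0.10147184] 0.005453596663630259
t 3.3 shift [0.0013 0.0002 0.0104] turn [-0.0003  0.0023  0.0001] |d|mm 5.2 deg 0.2
```

View pics/w2b.png

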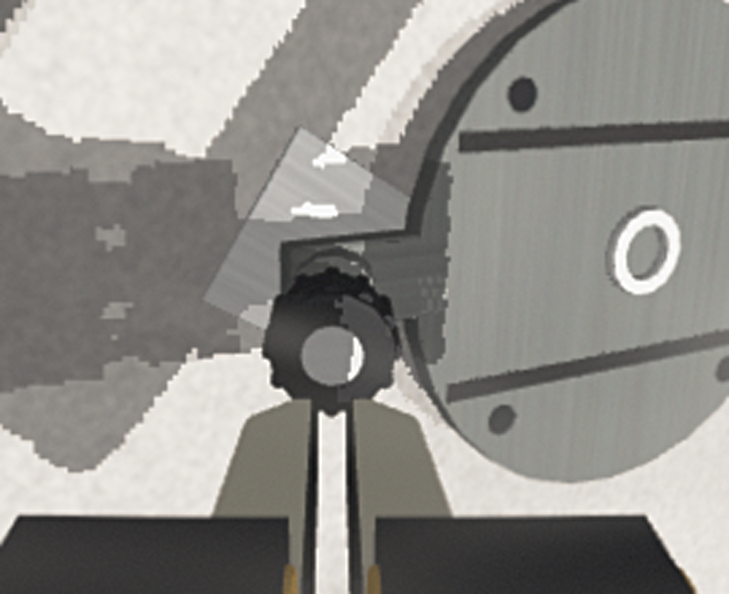

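Run:
```python
from h import *
print(proj('s2',[KNOB,read_state()['tool_pos'],SC+[0,0,.046]]))
a=cv2.imread('pics/s2.png')[60:220,190:330];cv2.imwrite('pics/s2b.png',cv2.resize(a,None,fx=3.7,fy=3.7,interpolation=cv2.INTER_CUBIC))
```

```text
[[262.07304127 158.77650952]
 [262.45304741 152.92324011]
 [250.59451533 193.96985206]]
```

View pics/s2b.png

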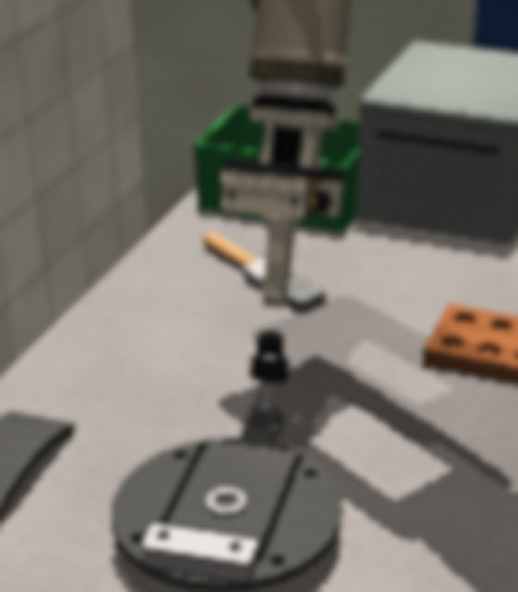

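Request:
{"api": "jog_arm", "payload": {"motion": [0,0.001,0,0.005,0,0.002,0,0,0.001,0,0.01,0,0.002,0,0,0.001,0,0.01,0,0.002,0]}}

```text
t: 3.6
tool_pos: [0.6413, -0.1185, 0.0972]
orientation: [0.212, -3.031, -0.672]
force: [0.9, -1.8, -0.6]
opening: 0.0006
```

Request:
{"api": "jog_arm", "payload": {"motion": [0,0,-0.001,0.002,0,0,0,0,0,-0.001,0.002,0,0,0]}}

```text
t: 3.8
tool_pos: [0.6411, -0.1184, 0.0957]
orientation: [0.212, -3.03, -0.672]
force: [0.7, 0.8, 0.6]
opening: 0.0007
```

Request:
{"api": "jog_arm", "payload": {"motion": [0,0,-0.001,0.002,0,0,0,0,0,-0.001,0.002,0,0,0]}}

```text
t: 4.0
tool_pos: [0.641, -0.1184, 0.0943]
orientation: [0.212, -3.03, -0.672]
force: [-0.8, 0.1, 0.1]
opening: 0.0002
```

Request:
{"api": "jog_arm", "payload": {"motion": [0,0,-0.001,0.002,0,0,0,0,0,-0.001,0.002,0,0,0]}}

```text
t: 4.2
tool_pos: [0.6409, -0.1184, 0.093]
orientation: [0.211, -3.029, -0.672]
force: [0.1, -0.2, 1.0]
opening: 0.0003
```

Request:
{"api": "jog_arm", "payload": {"motion": [0,0,-0.001,0.002,0,0,0,0,0,-0.001,0.002,0,0,0]}}

```text
t: 4.4
tool_pos: [0.6408, -0.1184, 0.0917]
orientation: [0.211, -3.029, -0.672]
force: [0.1, 0.4, 0.3]
opening: 0.0004
```

Run:
```python
from h import *
s=read_state();print(s['tool_pos'],s['force'],s['opening'])
save('wrist','w3.png');save('side','s3.png')
for i in range(3): read_camera('top'); print(read_state()['force'].round(2))
a=cv2.imread('pics/w3.png')[80:300,130:400];cv2.imwrite('pics/w3b.png',cv2.resize(a,None,fx=2.7,fy=2.7,interpolation=cv2.INTER_CUBIC))
a=cv2.imread('pics/s3.png')[60:220,190:330];cv2.imwrite('pics/s3b.png',cv2.resize(a,None,fx=3.7,fy=3.7,interpolation=cv2.INTER_CUBIC))
```

```text
[ 0.64080942 -0.11840321  0.09168355] [0.06919527 0.37881843 0.27709413] 0.000383199151306648
[-0.7   0.6  -0.52]
[0.3  0.24 0.13]
[ 0.02  0.31 -0.84]
```

View pics/w3b.png

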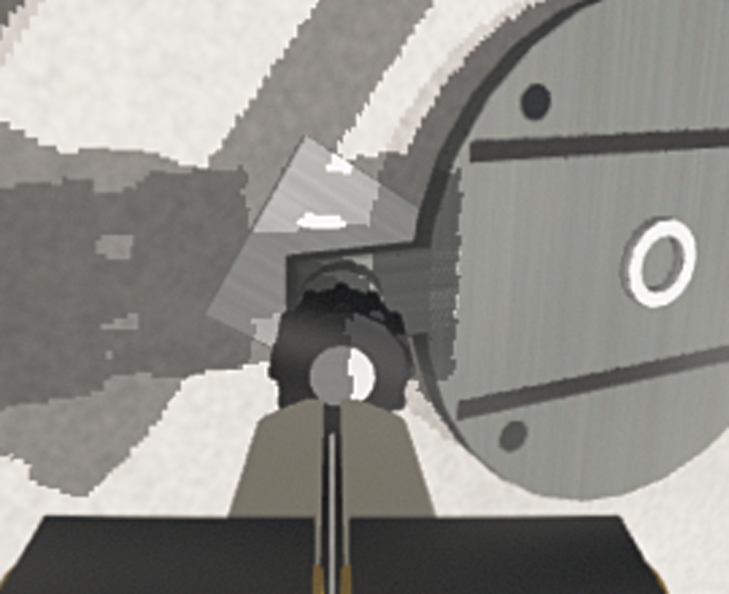

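View pics/s3b.png

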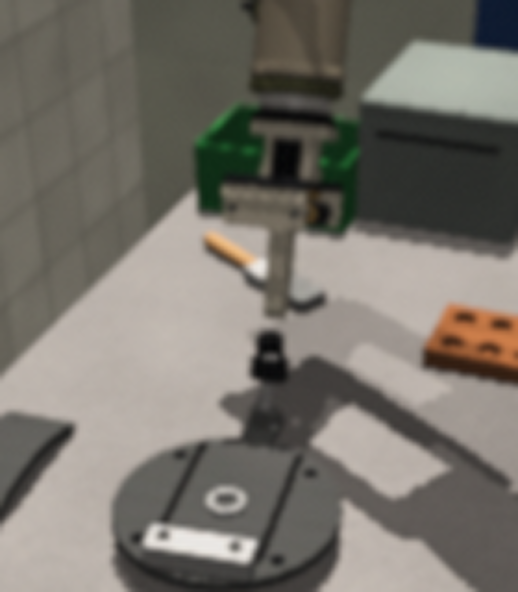

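Run:
```python
from h import *
A=('top0',(310.2,170.3));B=('s3',(262.4,149.4));C=('w1',(220+131/4,70+453/4));D=('w3',(130+343/2.7,80+375/2.7));E=('w2',(130+332/2.7,80+355/2.7))
for o in([A,B],[A,C],[B,C],[C,D],[C,E],[A,B,C,D,E]): print(tri(o))
print(KNOB+AX*.011,SC-.151*XS)
cr=lambda fn,p:proj(fn,p)
print('tip in w3 if z=0 / -29', (proj('w3',[read_state()['tool_pos']+RM@np.array([.0075,0,z]) for z in(0,-.019,-.03)])-[130,80])*2.7)
```

```text
(array([ 0.63618973, -0.11239002,  0.12181799]), [[-0.2, -0.8], [0.7, 0.1]])
(array([ 0.64012341, -0.11737073,  0.09483292]), [[0.0, -0.3], [0.1, -0.8]])
(array([ 0.64034666, -0.1250882 ,  0.11264286]), [[1.0, 0.4], [0.8, 4.3]])
(array([ 0.64172823, -0.11555105,  0.09151374]), [[0.1, -0.0], [-0.1, 0.0]])
(array([ 0.6417144 , -0.11579573,  0.09162103]), [[-0.1, -0.0], [0.1, 0.0]])
(array([ 0.63798901, -0.12212416,  0.10874255]), [[2.4, -0.5], [1.4, 1.9], [2.2, 0.6], [3.3, 4.1], [3.3, 3.4]])
[ 0.64116213 -0.11683404  0.09396939] [ 0.64051514 -0.11223048  0.        ]
tip in w3 if z=0 / -29 [[333.41388583 344.67464753]
 [333.70927392 373.64975919]
 [333.90592749 392.96132288]]
```

Run:
```python
from ov import *
overlay('s3',.6195,.0373,np.radians(98),crop=(205,125,305,230),sc=5.6,out='s3o.png')
```

```text
(no output)
```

View pics/s3o.png

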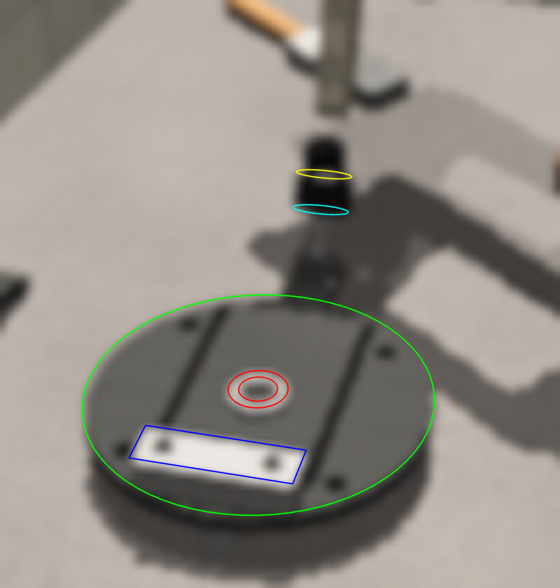

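Run:
```python
from h import *
print((proj('s3',[.697,-.255,.022])-[205,125])*5.6)
plan(KNOB+AX*(.011),RM); plan(KNOB+AX*(.011-.010),RM)
```

```text
[[322.77759316 145.01477376]]
t 4.65 shift [-0.0009  0.0046 -0.0023] turn [ 0.0003 -0.0007 -0.0003] |d|mm 2.6 deg 0.1
t 4.65 shift [-0.001   0.0046  0.0177] turn [ 0.0003 -0.0007 -0.0003] |d|mm 9.1 deg 0.1
```

Request:
{"api": "jog_arm", "payload": {"motion": [0,-0.001,0.004,0.004,0,0,0,0,-0.001,0.0046,0.008,0,0,0,0,-0.001,0.0046,0.012,0,0,0]}}

```text
t: 4.95
tool_pos: [0.6407, -0.1136, 0.0873]
orientation: [0.212, -3.029, -0.672]
force: [1.0, 0.6, -0.3]
opening: 0.0004
```

Request:
{"api": "jog_arm", "payload": {"motion": [0,0,0,0.004,0,0,0,0,0,0,0.008,0,0,0,0,0,0,0.01,0,0,0]}}

```text
t: 5.25
tool_pos: [0.6403, -0.1113, 0.0825]
orientation: [0.212, -3.029, -0.673]
force: [-0.5, 0.4, 0.0]
opening: 0.0002
```

Request:
{"api": "jog_arm", "payload": {"motion": [0,0,0,0.004,0,0,0,0,0,0,0.008,0,0,0,0,0,0,0.008,0,0,0]}}

```text
t: 5.55
tool_pos: [0.6398, -0.1094, 0.0784]
orientation: [0.212, -3.028, -0.673]
force: [-0.3, -0.8, 0.0]
opening: 0.0003
```

Run:
```python
from h import *
save('wrist','w4.png');save('side','s4.png')
a=cv2.imread('pics/w4.png')[80:300,130:400];a=cv2.resize(a,None,fx=2.2,fy=2.2,interpolation=cv2.INTER_CUBIC)
b=cv2.imread('pics/s4.png')[120:230,205:305];b=cv2.resize(b,None,fx=2,fy=484/110,interpolation=cv2.INTER_CUBIC)
b=cv2.resize(cv2.imread('pics/s4.png')[125:225,220:270],(206,484),interpolation=cv2.INTER_CUBIC)
cv2.imwrite('pics/ws4.png',np.hstack([a,b]))
```

```text
(no output)
```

View pics/ws4.png

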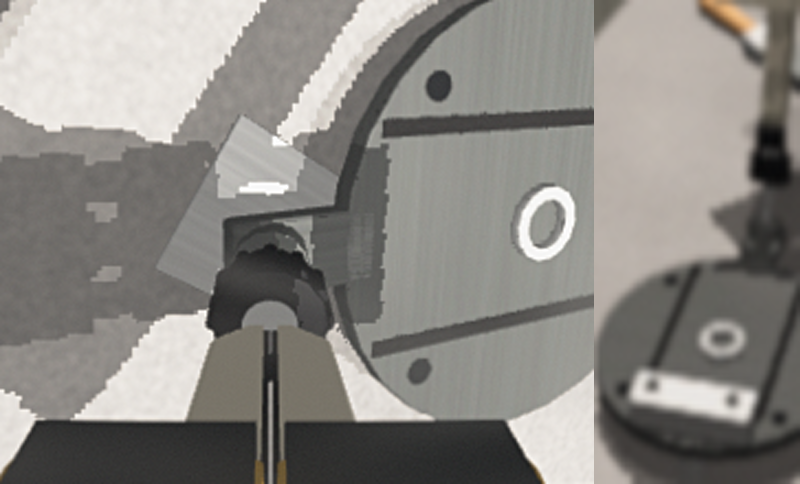

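Request:
{"api": "jog_arm", "payload": {"motion": [0,0,0,0.004,0,0,0,0,0,0,0.008,0,0,0,0,0,0,0.008,0,0,0]}}

```text
t: 5.95
tool_pos: [0.6395, -0.1077, 0.0747]
orientation: [0.212, -3.028, -0.673]
force: [-0.2, 0.0, 0.6]
opening: 0.0005
```

Request:
{"api": "jog_arm", "payload": {"motion": [0,0,0,0.004,0,0,0,0,0,0,0.004,0,0,0,0,0,0,0.004,0,0,0]}}

```text
t: 6.25
tool_pos: [0.6393, -0.1068, 0.0728]
orientation: [0.212, -3.028, -0.673]
force: [0.8, -0.4, 0.3]
opening: 0.0008
```

Request:
{"api": "jog_arm", "payload": {"motion": [0,0,0,0.003,0,0,0,0,0,0,0.003,0,0,0,0,0,0,0.003,0,0,0]}}

```text
t: 6.55
tool_pos: [0.6392, -0.1061, 0.0714]
orientation: [0.212, -3.028, -0.673]
force: [0.5, -0.9, 1.2]
opening: 0.0004
```

Request:
{"api": "jog_arm", "payload": {"motion": [0,0,0,0.003,0,0,0,0,0,0,0.003,0,0,0,0,0,0,0.003,0,0,0]}}

```text
t: 6.85
tool_pos: [0.639, -0.1054, 0.07]
orientation: [0.212, -3.028, -0.673]
force: [0.6, -0.2, 0.3]
opening: 0.0002
```

Request:
{"api": "jog_arm", "payload": {"motion": [0,0,-0.0013,0.0027,0,0,0,0,0,-0.0013,0.0027,0,0,0,0,0,-0.0013,0.0027,0,0,0]}}

```text
t: 7.15
tool_pos: [0.639, -0.1054, 0.0684]
orientation: [0.211, -3.027, -0.673]
force: [-1.2, 0.0, 0.5]
opening: 0.0003
```

Request:
{"api": "jog_arm", "payload": {"motion": [0,0,-0.0013,0.0027,0,0,0,0,0,-0.0013,0.0027,0,0,0,0,0,-0.0013,0.0027,0,0,0]}}

```text
t: 7.45
tool_pos: [0.6389, -0.1054, 0.0668]
orientation: [0.211, -3.027, -0.673]
force: [0.3, -0.5, -0.5]
opening: 0.0004
```

Request:
{"api": "jog_arm", "payload": {"motion": [0,0,-0.0013,0.0027,0,0,0,0,0,-0.0013,0.0027,0,0,0,0,0,-0.0013,0.0027,0,0,0]}}

```text
t: 7.75
tool_pos: [0.6388, -0.1054, 0.0652]
orientation: [0.211, -3.027, -0.673]
force: [0.6, -0.7, 0.0]
opening: 0.0007
```

Run:
```python
from h import *
save('wrist','w5.png');F=[]
for i in range(6): read_camera('top'); F.append(read_state()['force'])
print(np.mean(F,0),np.std(F,0),read_state()['tool_pos'],read_state()['wrist_torque'])
a=cv2.imread('pics/w5.png')[80:300,130:400];a=cv2.resize(a,None,fx=2.2,fy=2.2,interpolation=cv2.INTER_CUBIC)
cv2.imwrite('pics/w5b.png',a)
```

```text
[-0.19064258  0.16536469  0.36522882] [0.54224951 0.20238328 0.48238871] [ 0.63894062 -0.10544097  0.0653286 ] [-0.17324137 -0.03821049 -0.01380599]
```

View pics/w5b.png

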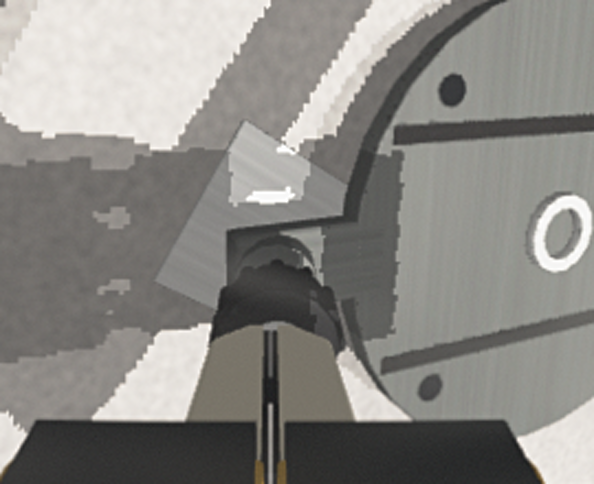

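Request:
{"api": "jog_arm", "payload": {"motion": [0,0,-0.0013,0.0027,0,0,0,0,0,-0.0013,0.0027,0,0,0,0,0,-0.0013,0.0027,0,0,0]}}

```text
t: 8.4
tool_pos: [0.6388, -0.1054, 0.0637]
orientation: [0.211, -3.027, -0.674]
force: [0.4, -0.7, -0.1]
opening: 0.0008
```

Request:
{"api": "jog_arm", "payload": {"motion": [0,0,-0.0013,0.0027,0,0,0,0,0,-0.0013,0.0027,0,0,0,0,0,-0.0013,0.0027,0,0,0]}}

```text
t: 8.7
tool_pos: [0.6387, -0.1054, 0.0621]
orientation: [0.211, -3.027, -0.674]
force: [-0.6, -0.9, 0.5]
opening: 0.0004
```

Request:
{"api": "jog_arm", "payload": {"motion": [0,0,-0.0013,0.0027,0,0,0,0,0,-0.0013,0.0027,0,0,0,0,0,-0.0013,0.0027,0,0,0]}}

```text
t: 9.0
tool_pos: [0.6387, -0.1054, 0.0605]
orientation: [0.211, -3.027, -0.674]
force: [-0.4, -0.1, -0.5]
opening: 0.0006
```

Run:
```python
from h import *
save('wrist','w6.png');F=[]
for i in range(4): read_camera('top'); F.append(read_state()['force'])
print(np.mean(F,0),np.std(F,0),read_state()['tool_pos'],read_state()['wrist_torque'])
a=cv2.imread('pics/w6.png')[80:300,130:400];a=cv2.resize(a,None,fx=2.2,fy=2.2,interpolation=cv2.INTER_CUBIC)
cv2.imwrite('pics/w6b.png',a)
```

```text
[ 0.05401676 -0.00048468  0.05119766] [0.41379407 0.21238487 0.19834489] [ 0.63878129 -0.10544372  0.06064394] [-0.19341221 -0.03823789 -0.01419894]
```

View pics/w6b.png

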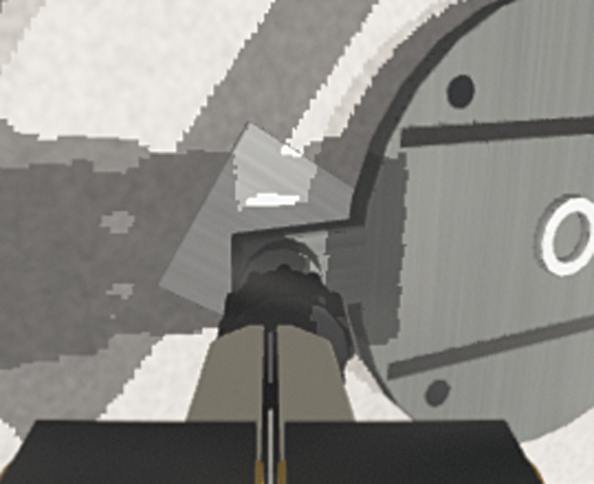

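Run:
```python
from h import *
save('side','s6.png');save('top','t6.png')
b=cv2.resize(cv2.imread('pics/s6.png')[100:220,210:310],None,fx=4,fy=4,interpolation=cv2.INTER_CUBIC)
a=cv2.resize(cv2.imread('pics/t6.png')[110:230,240:340],None,fx=4,fy=4,interpolation=cv2.INTER_CUBIC)
cv2.imwrite('pics/st6.png',np.hstack([a,b]))
p=read_state()['tool_pos']
print((proj('s6',[p,p+.03*AX,KNOB+.011*AX])-[210,100])*4+[400,0],(proj('t6',[p,p+.03*AX,KNOB+.011*AX])-[240,110])*4)
```

```text
[[607.50892971 262.26439746]
 [610.73354881 227.98158209]
 [609.48026771 222.43588054]] [[258.49149018 250.52030917]
 [280.2543616  241.53184402]
 [279.99590969 239.03209579]]
```

View pics/st6.png

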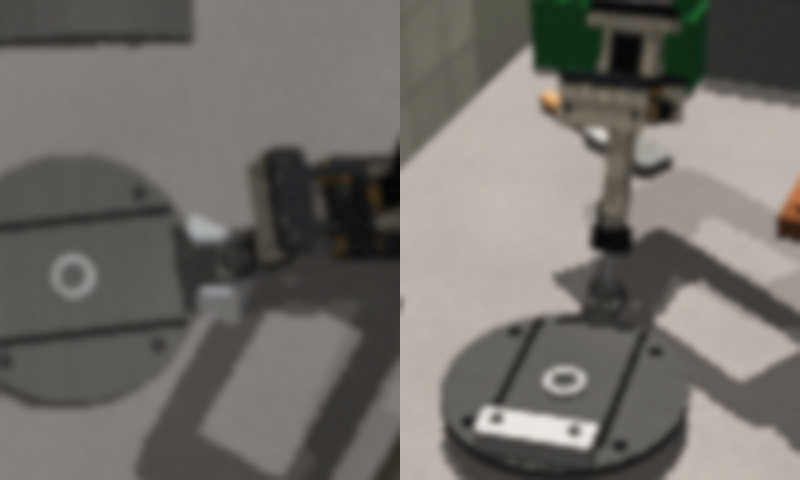

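Request:
{"api": "jog_arm", "payload": {"motion": [0,0,-0.0013,0.0027,0,0,0,0,0,-0.0013,0.0027,0,0,0,0,0,-0.0013,0.0027,0,0,0]}}

```text
t: 9.65
tool_pos: [0.6387, -0.1054, 0.059]
orientation: [0.211, -3.027, -0.674]
force: [-0.3, -1.1, -0.1]
opening: 0.0005
```

Request:
{"api": "jog_arm", "payload": {"motion": [0,0,-0.0013,0.0027,0,0,0,0,0,-0.0013,0.0027,0,0,0,0,0,-0.0013,0.0027,0,0,0]}}

```text
t: 9.95
tool_pos: [0.639, -0.1057, 0.0579]
orientation: [0.211, -3.028, -0.673]
force: [-0.4, -2.4, 2.9]
opening: 0.0006
```

Run:
```python
from h import *
F=[];P=[]
for i in range(4): s=read_state(); F.append(s['force']);P.append(s['wrist_torque']);read_camera('top')
print(np.mean(F,0),np.std(F,0),np.mean(P,0));plan(KNOB+.011*AX,RM)
```

```text
[-0.4974716  -2.59393696  3.11727262] [0.20657903 0.86301823 0.62435992] [-0.25324177  0.02156157  0.02304288]
t 10.15 shift [-0.0011  0.0102 -0.0751] turn [ 0.0009 -0.0016 -0.0006] |d|mm 37.9 deg 0.2
```

Request:
{"api": "jog_arm", "payload": {"motion": [0,0,-0.0013,0.0027,0,0,0,0,0,-0.0013,0.0027,0,0,0,0,0,-0.0013,0.0027,0,0,0]}}

```text
t: 10.45
tool_pos: [0.6391, -0.1063, 0.0566]
orientation: [0.211, -3.028, -0.672]
force: [0.1, -3.7, 5.4]
opening: 0.0005
```

Request:
{"api": "jog_arm", "payload": {"motion": [0,0,-0.0013,0.0027,0,0,0,0,0,-0.0013,0.0027,0,0,0,0,0,-0.0013,0.0027,0,0,0]}}

```text
t: 10.75
tool_pos: [0.6393, -0.107, 0.0554]
orientation: [0.21, -3.029, -0.671]
force: [-1.2, -4.6, 5.3]
opening: 0.0006
```

Run:
```python
from h import *
save('wrist','w7.png');
F=[];P=[]
for i in range(3): s=read_state(); F.append(s['force']);P.append(s['wrist_torque']);read_camera('top')
print(np.mean(F,0),np.std(F,0),np.mean(P,0));plan(KNOB+.011*AX,RM);print(s['tool_pos'])
a=cv2.imread('pics/w7.png')[80:300,130:400];a=cv2.resize(a,None,fx=2.2,fy=2.2,interpolation=cv2.INTER_CUBIC)
cv2.imwrite('pics/w7b.png',a)
```

```text
[-0.68978882 -4.64935381  5.33492204] [0.29283716 0.47140623 0.36862359] [-0.5397605   0.17385833  0.13139105]
t 10.95 shift [-0.0009  0.0145 -0.0784] turn [-0.0002 -0.001  -0.0008] |d|mm 39.8 deg 0.1
[ 0.63930956 -0.10698649  0.05541967]
```

View pics/w7b.png

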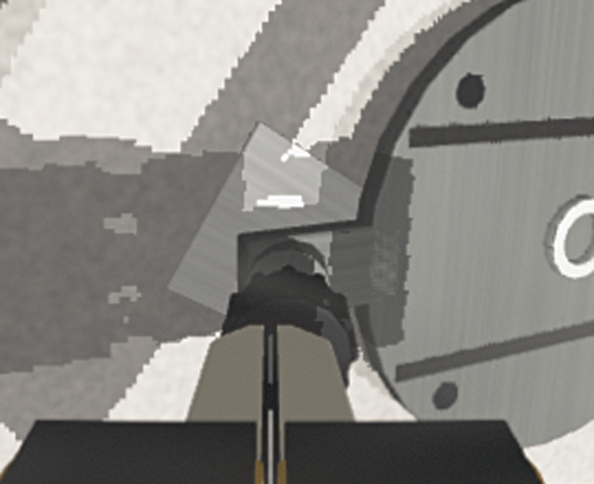

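Run:
```python
from h import *
print(RM.T@(np.array([0,0,-.0015])-.0009*XS)/.5)
```

```text
[-3.37346046e-21 -2.89920880e-03  1.95821049e-03]
```

Request:
{"api": "jog_arm", "payload": {"motion": [0,0,-0.003,0.002,0,0,0,0,0,-0.003,0.002,0,0,0,0,0,-0.003,0.002,0,0,0]}}

```text
t: 11.25
tool_pos: [0.6394, -0.108, 0.0538]
orientation: [0.21, -3.029, -0.671]
force: [-0.6, -3.7, 4.8]
opening: 0.0003
```

Request:
{"api": "jog_arm", "payload": {"motion": [0,0,-0.003,0.002,0,0,0,0,0,-0.003,0.002,0,0,0,0,0,-0.003,0.002,0,0,0]}}

```text
t: 11.55
tool_pos: [0.6396, -0.1089, 0.0525]
orientation: [0.211, -3.029, -0.671]
force: [-1.0, -2.8, 5.6]
opening: 0.0005
```

Request:
{"api": "jog_arm", "payload": {"motion": [0,0,-0.003,0.002,0,0,0,0,0,-0.003,0.002,0,0,0,0,0,-0.003,0.002,0,0,0]}}

```text
t: 11.85
tool_pos: [0.6397, -0.1095, 0.0514]
orientation: [0.211, -3.029, -0.672]
force: [-2.2, -1.9, 7.6]
opening: 0.0006
```

Request:
{"api": "jog_arm", "payload": {"motion": [0,0,-0.003,0.002,0,0,0,0,0,-0.003,0.002,0,0,0,0,0,-0.003,0.002,0,0,0]}}

```text
t: 12.15
tool_pos: [0.6399, -0.1099, 0.0506]
orientation: [0.212, -3.029, -0.674]
force: [-2.7, -1.4, 10.1]
opening: 0.0004
```

Run:
```python
from h import *
plan(KNOB+AX*(.011-.036+.012),RM)
```

```text
t 12.15 shift [-0.0006  0.024  -0.0364] turn [ 0.0009 -0.001  -0.0001] |d|mm 21.8 deg 0.1
```

Request:
{"api": "jog_arm", "payload": {"motion": [0,0,0.003,-0.004,0,0,0,0,0,0.006,-0.008,0,0,0,0,0,0.009,-0.013,0,0,0,0,0,0.009,-0.03,0,0,0,0.62,-0.0006,0.024,-0.0364,0,0,0,0.62,-0.0006,0.024,-0.0364,0,0,0,0.62,-0.0006,0.024,-0.0364,0,0,0,0.62,-0.0006,0.024,-0.0364,0,0,0]}}

```text
t: 12.95
tool_pos: [0.6396, -0.1066, 0.0719]
orientation: [0.212, -3.028, -0.674]
force: [-0.2, -0.0, 0.2]
opening: 0.0275
```

Run:
```python
from h import *
save('wrist','w8.png');
s=read_state();print(s['force'],s['opening'],s['q'].round(2));plan(KNOB+AX*(.011-.036+.012),RM);plan(KNOB-.050*AX,RM)
from ov import overlay
overlay('w8',.6195,.0373,np.radians(98),crop=(120,70,400,270),sc=2.8,out='w8o.png')
```

```text
[-0.54322221 -1.26774753 -0.37109936] 0.03197735151661385 [-0.47  0.55  1.24  0.35  1.61 -2.22]
t 13.0 shift [-0.0004 -0.     -0.0008] turn [ 0.0011 -0.0012 -0.0002] |d|mm 0.4 deg 0.1
t 13.0 shift [-0.0005 -0.0001  0.0732] turn [ 0.0011 -0.0012 -0.0002] |d|mm 36.6 deg 0.1
```

View pics/w8o.png

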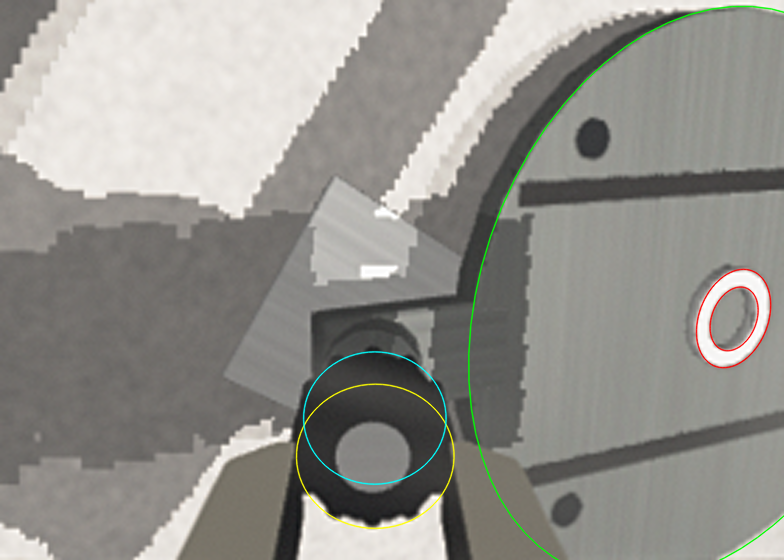

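Request:
{"api": "jog_arm", "payload": {"motion": [0.62,0,0,0,0,0,0,0.62,0,0,0,0,0,0,0.62,0,0,0,0,0,0,0.62,-0.0005,0,0.02,0.001,-0.001,0,0.62,-0.0005,0,0.04,0.001,-0.001,0,0.62,-0.0005,0,0.06,0.001,-0.001,0,0.62,-0.0005,0,0.073,0.001,-0.001,0,0.62,-0.0005,0,0.073,0.001,-0.001,0]}}

```text
t: 13.8
tool_pos: [0.6363, -0.0902, 0.037]
orientation: [0.211, -3.027, -0.674]
force: [0.1, 0.2, -0.3]
opening: 0.0576
```

Run:
```python
from h import *
save('wrist','w9.png');save('side','s9.png')
F=[]
for i in range(2): s=read_state(); F.append(s['force']);read_camera('top')
print(np.mean(F,0),s['opening'],s['wrist_torque']);plan(KNOB-.050*AX,RM)
a=cv2.imread('pics/w9.png')[80:300,130:400];a=cv2.resize(a,None,fx=2.2,fy=2.2,interpolation=cv2.INTER_CUBIC)
b=cv2.resize(cv2.imread('pics/s9.png')[125:225,220:270],(206,484),interpolation=cv2.INTER_CUBIC)
cv2.imwrite('pics/w9b.png',np.hstack([a,b]))
```

```text
[-0.23866314 -0.34143744 -0.4046231 ] 0.05709698662577155 [-0.2126659   0.00071919  0.01120697]
t 14.0 shift [0.0006 0.     0.0014] turn [-0.0002  0.0002 -0.0001] |d|mm 0.7 deg 0.0
```

View pics/w9b.png

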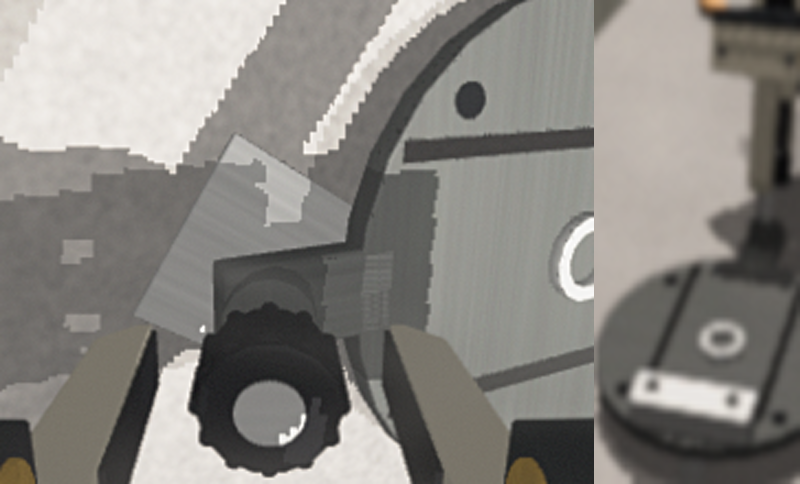

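Request:
{"api": "jog_arm", "payload": {"motion": [0.3,0,0,0,0,0,0,0.3,0,0,0,0,0,0,0.3,0,0,0,0,0,0,0.3,0,0,0,0,0,0,0.3,0,0,0,0,0,0], "grip_force": 12}}

```text
t: 14.5
tool_pos: [0.638, -0.0916, 0.0395]
orientation: [0.212, -3.031, -0.672]
force: [-1.2, 0.6, 0.5]
opening: 0.0339
```

Run:
```python
from h import *
F=[]
for i in range(2): read_camera('top');s=read_state(); F.append(s['force'])
print(np.mean(F,0),s['opening'],s['wrist_torque'],s['q'].round(2));plan(KNOB-.050*AX,RM)
```

```text
[-0.29159013  0.21114992  1.08249426] 0.0339822170149774 [-0.06699256  0.01698581 -0.01125388] [-0.45  0.56  1.29  0.36  1.54 -2.22]
t 14.6 shift [ 0.0009 -0.0001  0.0018] turn [-0.0003  0.0004  0.    ] |d|mm 1.0 deg 0.0
```

Request:
{"api": "jog_arm", "payload": {"motion": [0.3,0,0,0.00053,0,0,0.089,0.3,0,0,0.00107,0,0,0.178,0.3,0,0,0.0016,0,0,0.267,0.3,0,0,0.00213,0,0,0.356,0.3,0,0,0.00267,0,0,0.444,0.3,0,0,0.0032,0,0,0.533,0.3,0,0,0.0037,0,0,0.622,0.3,0,0,0.0043,0,0,0.711]}}

```text
t: 15.4
tool_pos: [0.6377, -0.0911, 0.0374]
orientation: [-1.341, -2.505, -0.508]
force: [-0.4, -1.7, 0.9]
opening: 0.0338
```

```bash
cat > st.py <<'E'
from h import *
s=read_state();R0=R.from_rotvec(s['orientation']).as_matrix()
w=R.from_matrix(RM.T@R0).as_rotvec();d=s['tool_pos']-(KNOB-.05*AX)
print('t',round(s['t'],2),'turn deg',np.degrees(w).round(2),'axial down mm',round(-d@AX*1e3,2),'lat xs,ys mm',(d@toolR(-AX,XS)[:,:2]*1e3).round(2),'F',s['force'].round(2),'F.a',round(s['force']@AX,2),'M',s['wrist_torque'].round(2),'open',round(s['opening'],4),'q6',s['q'][5].round(2))
E
python3 st.py
```

```text
t 15.4 turn deg [ 4.000e-02 -4.000e-02  6.433e+01] axial down mm 1.24 lat xs,ys mm [-0.14 -0.36] F [-0.38 -1.68  0.88] F.a 1.48 M [-0.44  0.14  0.22] open 0.0338 q6 -1.1
```

Request:
{"api": "jog_arm", "payload": {"motion": [0.3,0,0,0.00053,0,0,0.089,0.3,0,0,0.00107,0,0,0.178,0.3,0,0,0.0016,0,0,0.267,0.3,0,0,0.00213,0,0,0.356,0.3,0,0,0.00267,0,0,0.444,0.3,0,0,0.0032,0,0,0.533,0.3,0,0,0.0037,0,0,0.622,0.3,0,0,0.0043,0,0,0.711]}}

```text
t: 16.2
tool_pos: [0.637, -0.0903, 0.0354]
orientation: [-2.37, -1.351, -0.222]
force: [-3.0, -1.2, 1.5]
opening: 0.0338
```

```bash
python3 st.py; python3 -c "
from h import *
save('wrist','w10.png')
a=cv2.imread('pics/w10.png');cv2.imwrite('pics/w10b.png',cv2.resize(a,(800,600),interpolation=cv2.INTER_CUBIC))"
```

```text
t 16.2 turn deg [ 8.0000e-02 -1.0000e-02  1.2866e+02] axial down mm 3.43 lat xs,ys mm [ 0.45 -0.38] F [-2.98 -1.23  1.55] F.a 1.74 M [-0.1   0.56  0.26] open 0.0338 q6 0.02
```

View pics/w10b.png

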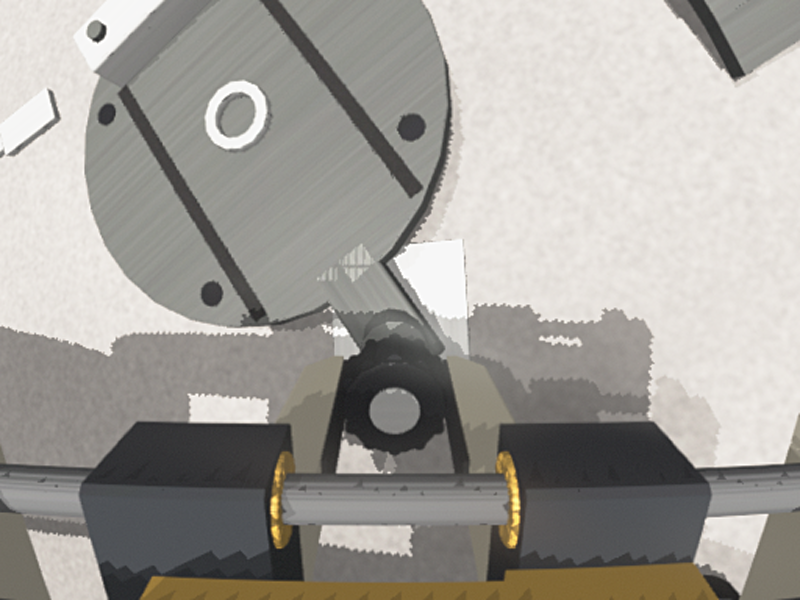

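Request:
{"api": "jog_arm", "payload": {"motion": [0.3,0,0,0.00053,0,0,0.089,0.3,0,0,0.00107,0,0,0.178,0.3,0,0,0.0015,0,0,0.25,0.3,0,0,0.0015,0,0,0.25]}}

```text
t: 16.65
tool_pos: [0.6367, -0.0899, 0.0348]
orientation: [-2.575, -0.846, -0.104]
force: [-1.9, 0.6, 3.1]
opening: 0.0337
```

```bash
python3 st.py
```

```text
t 16.65 turn deg [1.1000e-01 0.0000e+00 1.5163e+02] axial down mm 4.15 lat xs,ys mm [ 0.67 -0.23] F [-1.91  0.62  3.07] F.a 2.4 M [0.05 0.48 0.17] open 0.0337 q6 0.43
```

Request:
{"api": "jog_arm", "payload": {"motion": [0.6,0,0,0,0,0,0,0.6,0,0,0,0,0,0,0.6,0,0,0,0,0,0,0.6,0,0,-0.02,0,0,0,0.6,0,0,-0.05,0,0,0,0.2,0,0,-0.076,0,0,0,0,0,0,-0.076,0,0,0,0,0,0,-0.076,0,0,0], "grip_force": 10}}

```text
t: 17.45
tool_pos: [0.6397, -0.1065, 0.0703]
orientation: [-2.576, -0.847, -0.107]
force: [0.6, -0.6, -0.3]
opening: 0.0362
```

Run:
```python
from h import *
save('wrist','w11.png')
s=read_state();R0=R.from_rotvec(s['orientation']).as_matrix();print(s['force'],s['opening'])
plan(KNOB+AX*(.011-.005-.034),R0)
print('down1mm',R0.T@np.array([0,0,-.001])/.5,'arc 1mm down .61 out',R0.T@(np.array([0,0,-.001])-.00061*XS)/.5)
from ov import overlay
overlay('w11',.6195,.0373,np.radians(98),drop=.005,crop=(40,0,400,270),sc=2.2,out='w11o.png')
```

```text
[-0.54646371  0.7027997   0.79924032] 0.032336714801788645
t 17.5 shift [ 0.0013 -0.0002  0.0242] turn [0. 0. 0.] |d|mm 12.1 deg 0.0
down1mm [-0.00039961  0.00074348  0.00181316] arc 1mm down .61 out [-0.0009255   0.00171648  0.00129828]
```

View pics/w11o.png

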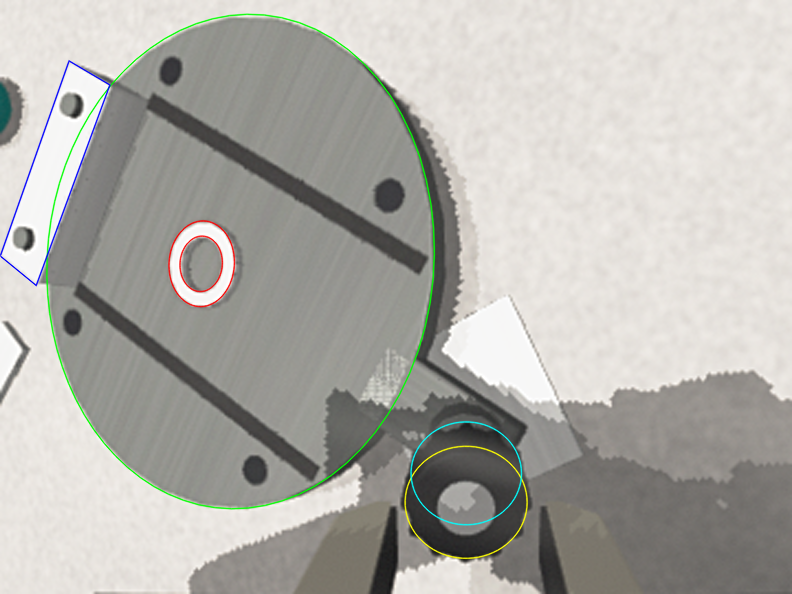

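Request:
{"api": "jog_arm", "payload": {"motion": [0,0.0013,0,0.01,0,0,0,0,0.0013,0,0.024,0,0,0,0,0.0013,0,0.024,0,0,0,0,0.0013,0,0.024,0,0,0,0,0.0013,0,0.024,0,0,0]}}

```text
t: 18.0
tool_pos: [0.6389, -0.1005, 0.0586]
orientation: [-2.575, -0.846, -0.105]
force: [-0.6, -0.2, -1.1]
opening: 0.0007
```

Request:
{"api": "jog_arm", "payload": {"motion": [0,-0.0008,0.0015,0.0036,0,0,0,0,-0.0008,0.0015,0.0036,0,0,0,0,-0.0008,0.0015,0.0036,0,0,0]}}

```text
t: 18.3
tool_pos: [0.6388, -0.1006, 0.0566]
orientation: [-2.575, -0.846, -0.105]
force: [-0.7, -0.1, 0.9]
opening: 0.0007
```

Request:
{"api": "jog_arm", "payload": {"motion": [0,-0.0006,0.0011,0.0027,0,0,0,0,-0.0006,0.0011,0.0027,0,0,0,0,-0.0006,0.0011,0.0027,0,0,0]}}

```text
t: 18.6
tool_pos: [0.6391, -0.1007, 0.0553]
orientation: [-2.575, -0.846, -0.105]
force: [0.3, -0.7, 1.2]
opening: 0.0009
```

```bash
cat > pr.py <<'E'
from h import *
F=[]
for i in range(3): s=read_state(); F.append(s['force']);read_camera('top')
F=np.mean(F,0);h=-F@XS
print('t',round(s['t'],2),s['tool_pos'],'F',F.round(2),'out',round(h,2),'M',round(F[2]*.1535-h*.09,3),'axial',round((s['tool_pos']-KNOB-.011*AX)@AX*1e3,2))
E
python3 pr.py
```

```text
t 18.7 [ 0.63902564 -0.10066481  0.05523165] F [ 0.42 -0.45  1.08] out 0.5 M 0.121 axial -42.0
```

Request:
{"api": "jog_arm", "payload": {"motion": [0,-0.0006,0.0011,0.0027,0,0,0,0,-0.0006,0.0011,0.0027,0,0,0,0,-0.0006,0.0011,0.0027,0,0,0]}}

```text
t: 19.05
tool_pos: [0.6393, -0.1009, 0.0547]
orientation: [-2.576, -0.847, -0.106]
force: [-1.3, -1.6, 5.2]
opening: 0.0002
```

```bash
python3 pr.py
```

```text
t 19.15 [ 0.63928312 -0.10088691  0.05466869] F [-1.18 -1.05  5.82] out 0.87 M 0.815 axial -42.4
```

Request:
{"api": "jog_arm", "payload": {"motion": [0,-0.0008,0.0015,0.0036,0,0,0,0,-0.0008,0.0015,0.0036,0,0,0,0,-0.0008,0.0015,0.0036,0,0,0]}}

```text
t: 19.5
tool_pos: [0.6395, -0.1013, 0.0539]
orientation: [-2.576, -0.847, -0.107]
force: [-2.7, -1.6, 8.2]
opening: 0.0006
```

```bash
python3 pr.py
```

```text
t 19.6 [ 0.63950981 -0.10135011  0.05392781] F [-2.79 -1.5   8.19] out 1.1 M 1.157 axial -42.87
```

Request:
{"api": "jog_arm", "payload": {"motion": [0,-0.0008,0.0015,0.0036,0,0,0,0,-0.0008,0.0015,0.0036,0,0,0,0,-0.0008,0.0015,0.0036,0,0,0]}}

```text
t: 19.95
tool_pos: [0.6396, -0.1016, 0.0534]
orientation: [-2.576, -0.848, -0.108]
force: [-3.4, -1.3, 9.3]
opening: 0.0004
```

```bash
python3 pr.py
```

```text
t 20.05 [ 0.63966329 -0.10164326  0.05343626] F [-3.7  -1.35  9.49] out 0.83 M 1.383 axial -43.18
```

Request:
{"api": "jog_arm", "payload": {"motion": [0,0.0005,-0.001,-0.004,0,0,0,0,0.001,-0.002,-0.01,0,0,0,0.6,0.001,-0.002,-0.026,0,0,0,0.6,0.001,-0.002,-0.026,0,0,0,0.6,0.001,-0.002,-0.026,0,0,0,0.6,0.001,-0.002,-0.026,0,0,0,0.6,0.001,-0.002,-0.026,0,0,0,0.6,0.001,-0.002,-0.026,0,0,0]}}

```text
t: 20.9
tool_pos: [0.6401, -0.1059, 0.0654]
orientation: [-2.576, -0.848, -0.107]
force: [0.6, -0.4, 0.8]
opening: 0.0442
```

Run:
```python
from h import *
s=read_state();print(s['opening'],s['force'])
R0=R.from_rotvec(s['orientation']).as_matrix()
w=R.from_matrix(RM.T@R0).as_rotvec();print(np.degrees(w))
plan(KNOB-.055*AX,RM@R.from_euler('z',151.6,degrees=True).as_matrix())
```

```text
0.04417434724790569 [ 0.60171674 -0.4334124   0.81877912]
[-1.60029389e-02 -1.16870662e-01  1.51557750e+02]
t 20.9 shift [ 0.0013 -0.0043  0.0709] turn [0.001  0.0001 0.0005] |d|mm 35.5 deg 0.1
```

Request:
{"api": "jog_arm", "payload": {"motion": [0.6,0.0013,-0.0043,0,0,0,0,0.6,0.0013,-0.0043,0,0,0,0,0.6,0.0013,-0.0043,0.02,0,0,0,0.6,0.0013,-0.0043,0.045,0,0,0,0.6,0.0013,-0.0043,0.071,0.001,0,0,0.6,0.0013,-0.0043,0.071,0.001,0,0,0.6,0.0013,-0.0043,0.071,0.001,0,0]}}

```text
t: 21.6
tool_pos: [0.6365, -0.0885, 0.0331]
orientation: [-2.573, -0.847, -0.104]
force: [0.4, 0.0, 0.4]
opening: 0.0557
```

Request:
{"api": "jog_arm", "payload": {"motion": [0.3,0,0,0,0,0,0,0.3,0,0,0,0,0,0,0.3,0,0,0,0,0,0,0.3,0,0,0,0,0,0,0.3,0,0,0,0,0,0], "grip_force": 14}}

```text
t: 22.1
tool_pos: [0.6368, -0.0888, 0.0335]
orientation: [-2.574, -0.847, -0.105]
force: [0.7, -0.4, 0.6]
opening: 0.0335
```

```bash
python3 st.py; python3 -c "
from h import *
save('wrist','w12.png')
a=cv2.imread('pics/w12.png');cv2.imwrite('pics/w12b.png',cv2.resize(a,(800,600),interpolation=cv2.INTER_CUBIC))"
```

```text
t 22.1 turn deg [8.0000e-02 7.0000e-02 1.5157e+02] axial down mm 5.75 lat xs,ys mm [0.38 0.15] F [ 0.7  -0.42  0.55] F.a 0.71 M [-0.32  0.05 -0.04] open 0.0335 q6 0.42
```

View pics/w12b.png

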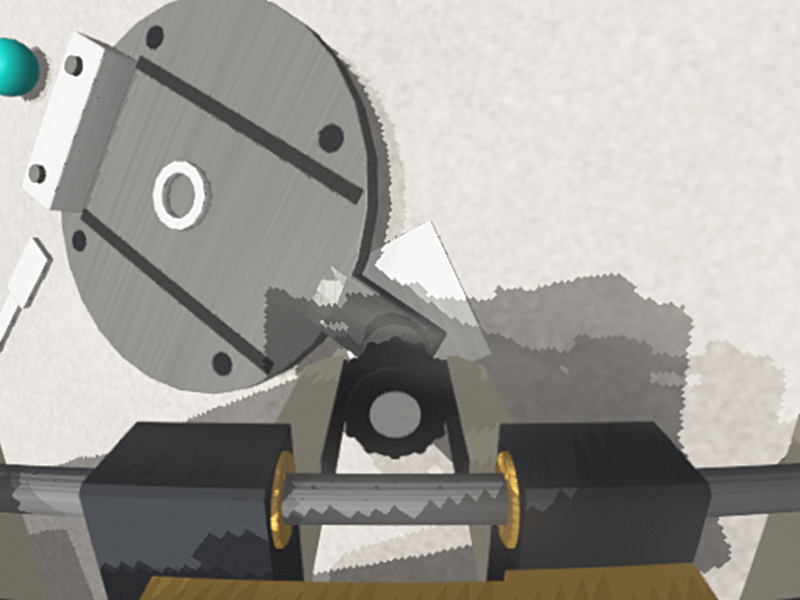

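Request:
{"api": "jog_arm", "payload": {"motion": [0.3,0,0,0.0004,0,0,0.06,0.3,0,0,0.0007,0,0,0.111,0.3,0,0,0.0007,0,0,0.111,0.3,0,0,0.0007,0,0,0.111]}}

```text
t: 22.55
tool_pos: [0.6368, -0.0887, 0.0333]
orientation: [-2.633, -0.622, -0.054]
force: [-0.2, -0.6, 1.4]
opening: 0.0333
```

```bash
python3 st.py
```

```text
t 22.55 turn deg [8.0000e-02 6.0000e-02 1.6142e+02] axial down mm 6.03 lat xs,ys mm [0.37 0.16] F [-0.17 -0.55  1.38] F.a 1.47 M [-0.22  0.19 -0.01] open 0.0333 q6 0.6
```

Request:
{"api": "jog_arm", "payload": {"motion": [0.6,0,0,0,0,0,0,0.6,0,0,0,0,0,0,0.6,0,0,0,0,0,0,0.6,0,0,-0.02,0,0,0,0.6,0,0,-0.05,0,0,0,0.2,0,0,-0.068,0,0,0,0,0,0,-0.068,0,0,0,0,0,0,-0.068,0,0,0], "grip_force": 10}}

```text
t: 23.35
tool_pos: [0.6394, -0.1035, 0.0648]
orientation: [-2.634, -0.622, -0.055]
force: [-0.3, 0.2, -0.6]
opening: 0.0364
```

Run:
```python
from h import *
s=read_state();R0=R.from_rotvec(s['orientation']).as_matrix();print(s['force'],s['opening'])
plan(KNOB+AX*(.011-.0053-.035),R0)
print('down1mm',R0.T@np.array([0,0,-.001])/.5)
```

```text
[-0.33610791  0.22145629 -0.59172521] 0.03636818169478465
t 23.35 shift [-0.0001 -0.0002  0.0163] turn [0. 0. 0.] |d|mm 8.1 deg 0.0
down1mm [-0.00026946  0.00080077  0.00181278]
```

Request:
{"api": "jog_arm", "payload": {"motion": [0,0,0,0,0,0,0,0,0,0,0,0,0,0,0,0,0,0,0,0,0,0,0,0,0,0,0,0,0,0,0,0.01,0,0,0,0,0,0,0.0163,0,0,0,0,0,0,0.0163,0,0,0,0,0,0,0.0163,0,0,0]}}

```text
t: 24.15
tool_pos: [0.6387, -0.0998, 0.0571]
orientation: [-2.634, -0.622, -0.055]
force: [-0.3, 0.3, -0.2]
opening: 0.0003
```

```bash
python3 pr.py
```

```text
t 24.25 [ 0.63893912 -0.10004189  0.05748391] F [0.14 0.49 0.12] out -0.47 M 0.06 axial -40.23
```

Request:
{"api": "jog_arm", "payload": {"motion": [0,-0.0003,0.0008,0.0018,0,0,0,0,-0.0003,0.0008,0.0018,0,0,0,0,-0.0003,0.0008,0.0018,0,0,0]}}

```text
t: 24.6
tool_pos: [0.639, -0.1001, 0.0565]
orientation: [-2.634, -0.622, -0.056]
force: [0.5, 0.6, -0.5]
opening: 0.0005
```

```bash
python3 pr.py
```

```text
t 24.7 [ 0.63897448 -0.10012119  0.05657587] F [ 0.13  0.2  -0.22] out -0.18 M -0.018 axial -41.01
```

Request:
{"api": "jog_arm", "payload": {"motion": [0,-0.0003,0.0008,0.0018,0,0,0,0,-0.0003,0.0008,0.0018,0,0,0,0,-0.0003,0.0008,0.0018,0,0,0]}}

```text
t: 25.05
tool_pos: [0.6389, -0.1001, 0.0555]
orientation: [-2.634, -0.622, -0.056]
force: [-0.2, -0.8, -0.5]
opening: 0.0005
```

```bash
python3 pr.py
```

```text
t 25.15 [ 0.63897017 -0.10013003  0.05557919] F [-0.03 -0.44 -0.21] out 0.43 M -0.071 axial -41.91
```

Request:
{"api": "jog_arm", "payload": {"motion": [0,-0.0003,0.0008,0.0018,0,0,0,0,-0.0003,0.0008,0.0018,0,0,0,0,-0.0003,0.0008,0.0018,0,0,0]}}

```text
t: 25.5
tool_pos: [0.6392, -0.1002, 0.055]
orientation: [-2.635, -0.623, -0.056]
force: [-0.6, -1.0, 3.9]
opening: 0.0006
```

```bash
python3 pr.py
```

```text
t 25.6 [ 0.63917378 -0.10024619  0.05499169] F [-0.5  -0.6   3.85] out 0.52 M 0.543 axial -42.38
```

Request:
{"api": "jog_arm", "payload": {"motion": [0,-0.0006,0.0016,0.0036,0,0,0,0,-0.0006,0.0016,0.0036,0,0,0,0,-0.0006,0.0016,0.0036,0,0,0]}}

```text
t: 25.95
tool_pos: [0.6394, -0.1007, 0.054]
orientation: [-2.635, -0.623, -0.057]
force: [-3.0, -2.0, 8.5]
opening: 0.0008
```

```bash
python3 pr.py
```

```text
t 26.05 [ 0.63947579 -0.10071168  0.0540493 ] F [-2.63 -1.33  8.57] out 0.95 M 1.23 axial -43.03
```

Request:
{"api": "jog_arm", "payload": {"motion": [0,-0.0006,0.0016,0.0036,0,0,0,0,-0.0006,0.0016,0.0036,0,0,0,0,-0.0006,0.0016,0.0036,0,0,0]}}

```text
t: 26.4
tool_pos: [0.6396, -0.1012, 0.0532]
orientation: [-2.636, -0.623, -0.058]
force: [-3.2, -1.6, 8.3]
opening: 0.0007
```

```bash
python3 pr.py
```

```text
t 26.5 [ 0.63964531 -0.10124759  0.05318345] F [-2.64 -1.91  8.78] out 1.52 M 1.21 axial -43.58
```

Request:
{"api": "jog_arm", "payload": {"motion": [0,0.0003,-0.001,-0.004,0,0,0,0,0.0005,-0.002,-0.01,0,0,0,0.6,0,-0.002,-0.04,0,0,0,0.6,0,-0.002,-0.08,0,0,0,0.6,0,-0.002,-0.12,0,0,0,0.6,0,-0.002,-0.16,0,0,0,0.6,0,-0.002,-0.16,0,0,0]}}

```text
t: 27.25
tool_pos: [0.6456, -0.1361, 0.1299]
orientation: [-2.64, -0.624, -0.065]
force: [-0.4, 0.7, 1.7]
opening: 0.0355
```

Run:
```python
from h import *
save('wrist','w13.png');save('side','s13.png')
from ov import overlay
overlay('w13',.6195,.0373,np.radians(98),drop=.0054,crop=(40,0,400,270),sc=2.2,out='w13o.png')
overlay('s13',.6195,.0373,np.radians(98),drop=.0054,crop=(205,125,305,230),sc=5.6,out='s13o.png')
```

```text
(no output)
```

View pics/w13o.png

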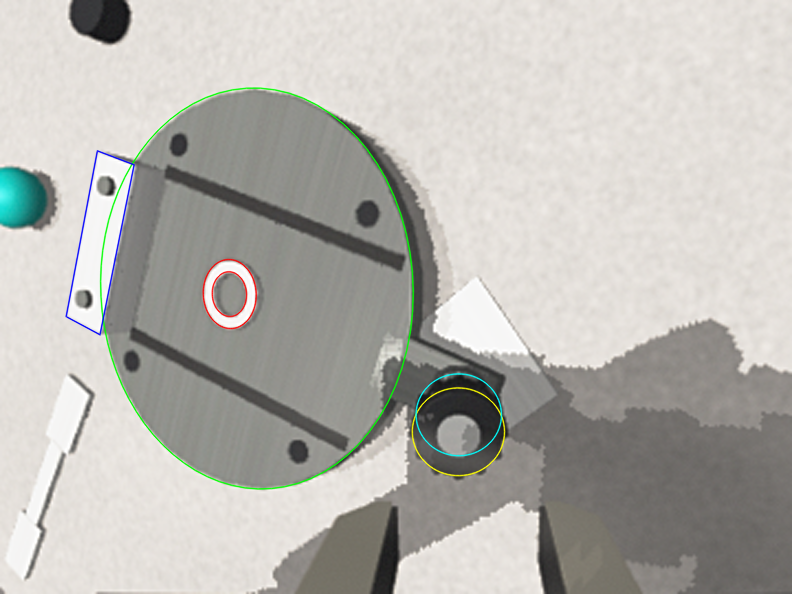

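View pics/s13o.png

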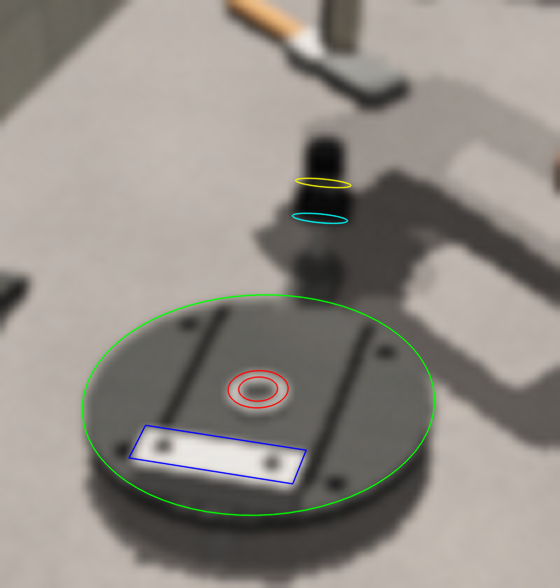

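Run:
```python
from h import *
s=read_state();print(s['q'].round(2))
a=np.radians(-50);RB=toolR(np.array([0,0,-1.]),np.array([np.cos(a),np.sin(a),0]))
plan([.58,.10,.18],RB)
plan([.498,.372,.10],RB)
```

```text
[-0.5   0.54  1.15  0.35  1.7   0.61]
t 27.35 shift [ 0.0954 -0.4767  0.105 ] turn [-0.2494 -0.1201 -0.1466] |d|mm 248.7 deg 28.2
t 27.35 shift [ 0.1535 -0.9238  0.486 ] turn [-0.2494 -0.1201 -0.1466] |d|mm 527.5 deg 28.2
```

Request:
{"api": "jog_arm", "payload": {"motion": [0.6,0.02,-0.1,-0.06,0,0,0,0.6,0.095,-0.477,0.105,-0.249,-0.12,-0.147,0.6,0.095,-0.477,0.105,-0.249,-0.12,-0.147,0.6,0.095,-0.477,0.105,-0.249,-0.12,-0.147,0.6,0.095,-0.477,0.105,-0.249,-0.12,-0.147,0.6,0.095,-0.477,0.105,-0.249,-0.12,-0.147,0.6,0.095,-0.477,0.105,-0.249,-0.12,-0.147]}}

```text
t: 28.05
tool_pos: [0.5782, 0.1033, 0.1792]
orientation: [-2.947, -1.083, 0.002]
force: [-0.4, -1.0, -0.2]
opening: 0.0558
```

Run:
```python
from h import *
a=np.radians(-50);RB=toolR(np.array([0,0,-1.]),np.array([np.cos(a),np.sin(a),0]))
plan([.498,.372,.07],RB)
```

```text
t 28.05 shift [ 0.2257 -0.5129  0.2192] turn [-0.0012  0.0003  0.0038] |d|mm 300.9 deg 0.4
```

Request:
{"api": "jog_arm", "payload": {"motion": [0.6,0.226,-0.513,0.219,0,0,0.004,0.6,0.226,-0.513,0.219,0,0,0.004,0.6,0.226,-0.513,0.219,0,0,0.004,0.6,0.226,-0.513,0.219,0,0,0.004,0.6,0.226,-0.513,0.219,0,0,0.004,0.6,0.226,-0.513,0.219,0,0,0.004,0.6,0.226,-0.513,0.219,0,0,0.004,0.6,0.226,-0.513,0.219,0,0,0.004]}}

```text
t: 28.85
tool_pos: [0.4976, 0.3709, 0.0676]
orientation: [-2.952, -1.074, 0.008]
force: [0.2, -0.8, 1.0]
opening: 0.0559
```

Run:
```python
from h import *
save('wrist','w14.png');save('side','s14.png')
s=read_state();p=s['tool_pos'];print(p,s['opening'],s['q'].round(2))
a=cv2.imread('pics/w14.png');cv2.imwrite('pics/w14b.png',cv2.resize(a,(800,600),interpolation=cv2.INTER_CUBIC))
print(proj('w14',[.4983,.372,.024])*1.5625)
b=cv2.resize(cv2.imread('pics/s14.png')[190:340,170:320],None,fx=4,fy=4,interpolation=cv2.INTER_CUBIC);cv2.imwrite('pics/s14b.png',b)
print((proj('s14',[p,p+[0,0,.0365]])-[170,190])*4)
```

```text
[0.49931267 0.37007104 0.06963139] 0.056021386230580714 [0.55 0.27 1.54 0.   1.33 1.43]
[[393.07399827 303.1620619 ]]
[[281.52523215 358.98659772]
 [278.3096547  318.59225444]]
```

View pics/w14b.png

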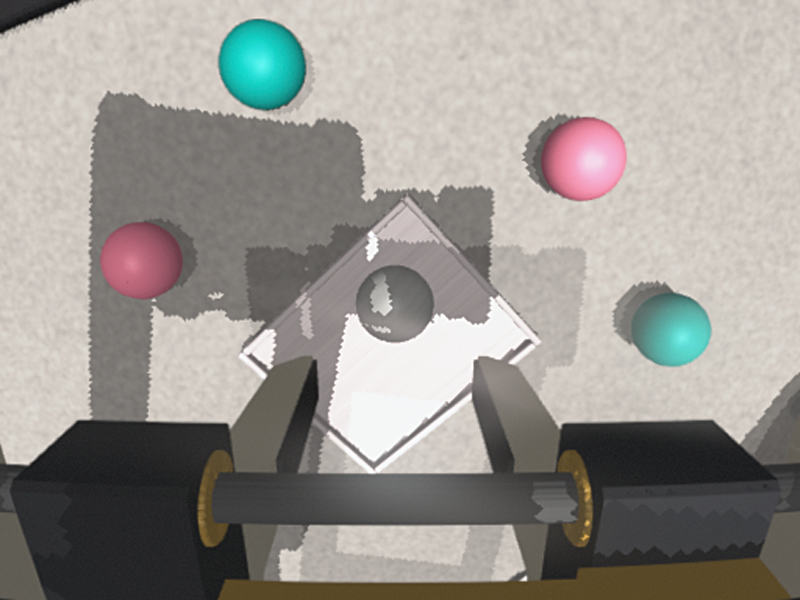

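View pics/s14b.png

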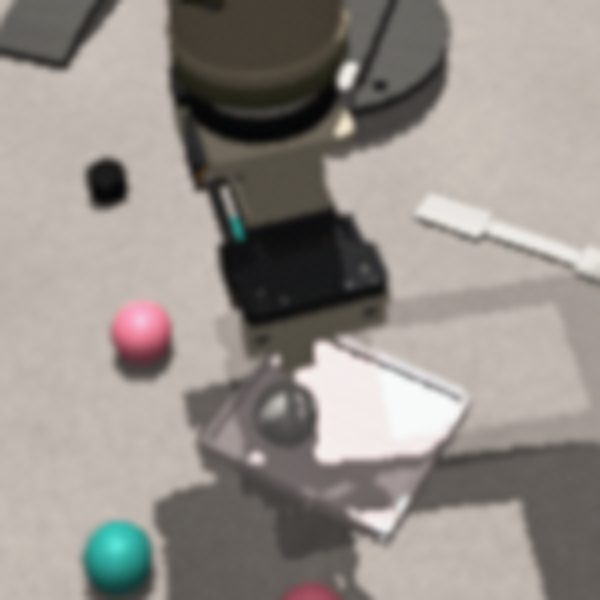

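Run:
```python
from h import *
a=np.radians(-50);RB=toolR(np.array([0,0,-1.]),np.array([np.cos(a),np.sin(a),0]))
plan([.4985,.372,-.010],RB)
```

```text
t 28.95 shift [ 0.0015 -0.0038  0.1593] turn [-0.0009  0.0009 -0.0015] |d|mm 79.7 deg 0.2
```

Request:
{"api": "jog_arm", "payload": {"motion": [0.6,0.0015,-0.0038,0.05,0,0,0,0.6,0.0015,-0.0038,0.1,0,0,0,0.6,0.0015,-0.0038,0.13,0,0,0,0.6,0.0015,-0.0038,0.15,0,0,0,0.6,0.0015,-0.0038,0.159,0,0,0,0.6,0.0015,-0.0038,0.159,0,0,0]}}

```text
t: 29.55
tool_pos: [0.4989, 0.3717, -0.0098]
orientation: [-2.953, -1.07, 0.003]
force: [-0.0, -1.0, 0.1]
opening: 0.0562
```

Run:
```python
from h import *
save('wrist','w15.png');save('side','s15.png')
s=read_state();p=s['tool_pos'];print(p,s['opening'],s['force'])
a=cv2.resize(cv2.imread('pics/w15.png')[120:384,100:410],None,fx=1.6,fy=1.6);b=cv2.resize(cv2.imread('pics/s15.png')[220:340,190:280],(300,422),interpolation=cv2.INTER_CUBIC);cv2.imwrite('pics/ws15.png',np.hstack([a,b]))
a=np.radians(-50);RB=toolR(np.array([0,0,-1.]),np.array([np.cos(a),np.sin(a),0]))
plan([.4985,.372,-.024],RB)
```

```text
[ 0.49932243  0.37243438 -0.00871769] 0.05595906736461413 [-0.42684379  0.10681988  0.25435326]
t 29.65 shift [-0.0018 -0.0003  0.0306] turn [-0.0008 -0.0001 -0.0016] |d|mm 15.3 deg 0.2
```

View pics/ws15.png

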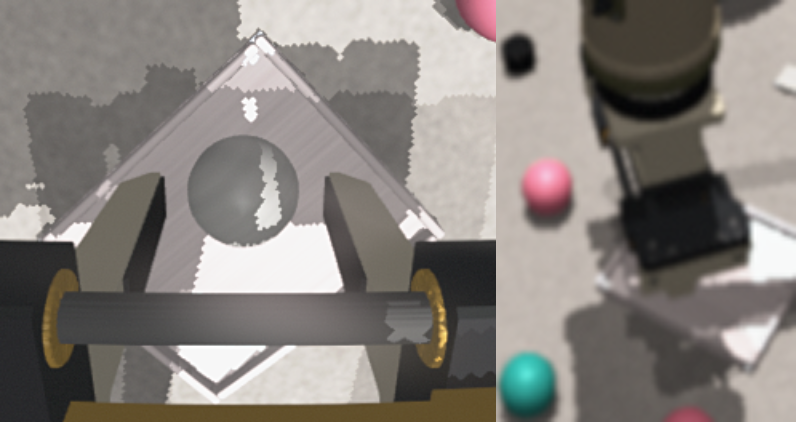

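Request:
{"api": "jog_arm", "payload": {"motion": [0.6,-0.0018,0,0.01,0,0,0,0.6,-0.0018,0,0.02,0,0,0,0.6,-0.0018,0,0.03,0,0,0,0.6,-0.0018,0,0.03,0,0,0]}}

```text
t: 30.05
tool_pos: [0.4978, 0.3714, -0.0249]
orientation: [-2.953, -1.071, 0.003]
force: [0.4, 0.3, -0.1]
opening: 0.0557
```

Run:
```python
from h import *
save('wrist','w16.png')
s=read_state();p=s['tool_pos'];print(p,s['opening'],s['force'])
a=cv2.resize(cv2.imread('pics/w16.png')[120:384,100:410],None,fx=1.6,fy=1.6);cv2.imwrite('pics/w16b.png',a)
```

```text
[ 0.49803918  0.37156929 -0.02448919] 0.055752593636366865 [-0.49252477  0.6794634   0.14882511]
```

View pics/w16b.png

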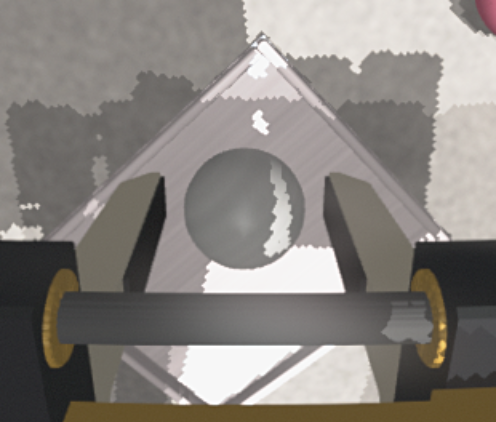

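Request:
{"api": "jog_arm", "payload": {"motion": [0.2,0,0,0,0,0,0,0.2,0,0,0,0,0,0,0.2,0,0,0,0,0,0,0.2,0,0,0,0,0,0,0.2,0,0,0,0,0,0], "grip_force": 20}}

```text
t: 30.6
tool_pos: [0.4982, 0.3716, -0.0243]
orientation: [-2.952, -1.071, 0.002]
force: [-0.4, 0.1, 0.5]
opening: 0.0392
```

Request:
{"api": "jog_arm", "payload": {"motion": [0.2,0,0,-0.01,0,0,0,0.2,0,0,-0.03,0,0,0,0.2,0,0,-0.06,0,0,0,0.2,0,0,-0.06,0,0,0]}}

```text
t: 31.0
tool_pos: [0.5004, 0.373, 0.0094]
orientation: [-2.951, -1.07, -0.006]
force: [1.6, 0.1, -1.9]
opening: 0.0393
```

Run:
```python
from h import *
save('wrist','w17.png');save('side','s17.png')
s=read_state();p=s['tool_pos'];print(p,s['opening'],s['force'])
a=cv2.resize(cv2.imread('pics/w17.png')[120:384,100:410],None,fx=1.6,fy=1.6);b=cv2.resize(cv2.imread('pics/s17.png')[220:340,190:280],(300,422),interpolation=cv2.INTER_CUBIC);cv2.imwrite('pics/ws17.png',np.hstack([a,b]))
```

```text
[0.49911348 0.37215509 0.00701117] 0.03909935654996853 [ 0.30430037 -0.02224038 -2.77429482]
```

View pics/ws17.png

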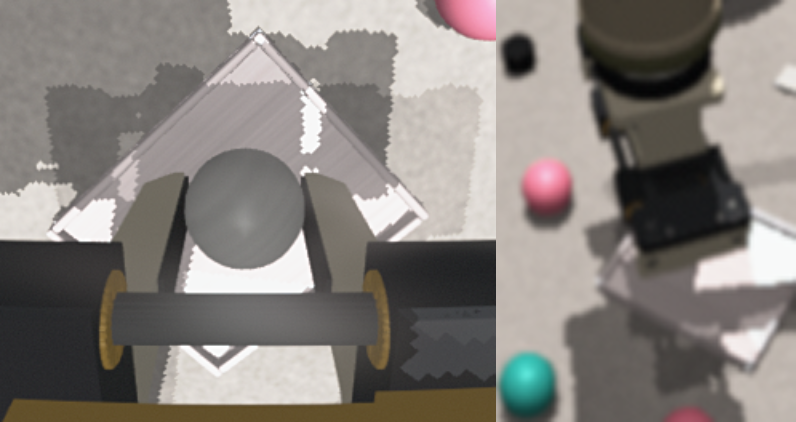

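Run:
```python
from h import *
a=np.radians(-50);RB=toolR(np.array([0,0,-1.]),np.array([np.cos(a),np.sin(a),0]))
plan([.6195,.0373,.09],RB)
```

```text
t 31.1 shift [-0.2442  0.6682 -0.167 ] turn [-0.0007 -0.0009 -0.0015] |d|mm 365.4 deg 0.2
```

Request:
{"api": "jog_arm", "payload": {"motion": [0.2,-0.01,0.03,-0.07,0,0,0,0.2,-0.04,0.11,-0.14,0,0,0,0.2,-0.07,0.19,-0.167,0,0,0,0.2,-0.1,0.275,-0.167,0,0,0,0.2,-0.13,0.36,-0.167,0,0,0,0.2,-0.16,0.44,-0.167,0,0,0,0.2,-0.19,0.52,-0.167,0,0,0,0.2,-0.215,0.59,-0.167,0,0,0]}}

```text
t: 31.9
tool_pos: [0.6056, 0.0744, 0.0896]
orientation: [-2.952, -1.07, -0.0]
force: [0.7, -0.2, -2.5]
opening: 0.0392
```

Run:
```python
from h import *
a=np.radians(-50);RB=toolR(np.array([0,0,-1.]),np.array([np.cos(a),np.sin(a),0]))
plan([.6195,.0373,.07],RB);s=read_state();print(s['opening'],s['force'],s['q'].round(2))
```

```text
t 31.9 shift [-0.0263  0.0748  0.039 ] turn [-0.0008 -0.0005 -0.0019] |d|mm 44.2 deg 0.2
0.03915063140679632 [ 0.73790949 -0.18686218 -2.48033691] [0.04 0.22 1.56 0.   1.36 0.91]
```

Request:
{"api": "jog_arm", "payload": {"motion": [0.2,-0.013,0.037,0.01,0,0,-0.002,0.2,-0.022,0.06,0.025,0,0,-0.002,0.2,-0.0263,0.0748,0.039,0,0,-0.002,0.2,-0.0263,0.0748,0.039,0,0,-0.002,0.2,-0.0263,0.0748,0.039,0,0,-0.002]}}

```text
t: 32.4
tool_pos: [0.6188, 0.0384, 0.0693]
orientation: [-2.949, -1.075, 0.001]
force: [0.3, 0.6, -3.2]
opening: 0.0393
```

Run:
```python
from h import *
from ov import overlay
save('wrist','w18.png');save('side','s18.png');save('top','t18.png')
s=read_state();p=s['tool_pos'];print(p,s['opening'],s['force'])
overlay('w18',.6195,.0373,np.radians(98),drop=.0054,crop=(0,0,512,384),sc=1.55,out='w18o.png')
overlay('s18',.6195,.0373,np.radians(98),drop=.0054,crop=(205,125,305,230),sc=5.6,out='s18o.png')
print((proj('s18',p+[0,0,.0483])-[205,125])*5.6)
```

```text
[0.61953918 0.03851546 0.07039643] 0.03923529720160123 [-1.17608276  0.7959146  -2.64195362]
[[250.15308564 282.73840655]]
```

View pics/w18o.png

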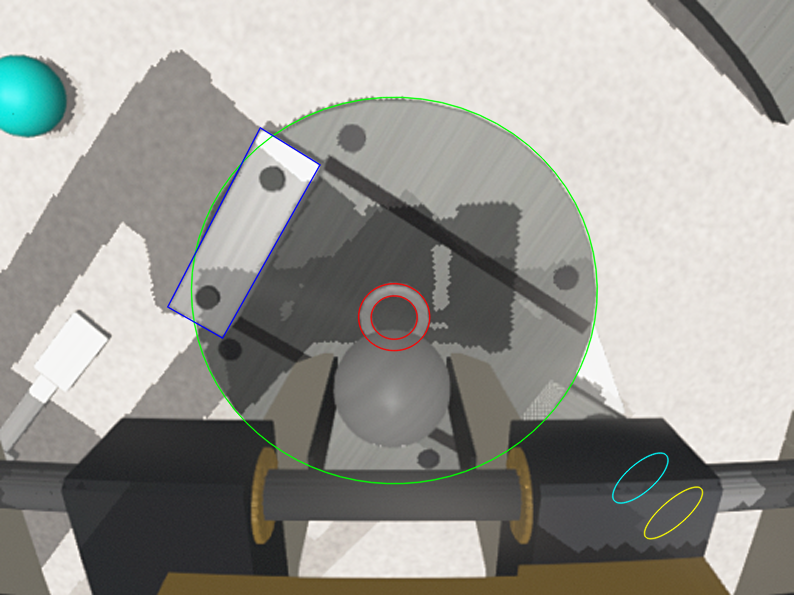

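View pics/s18o.png

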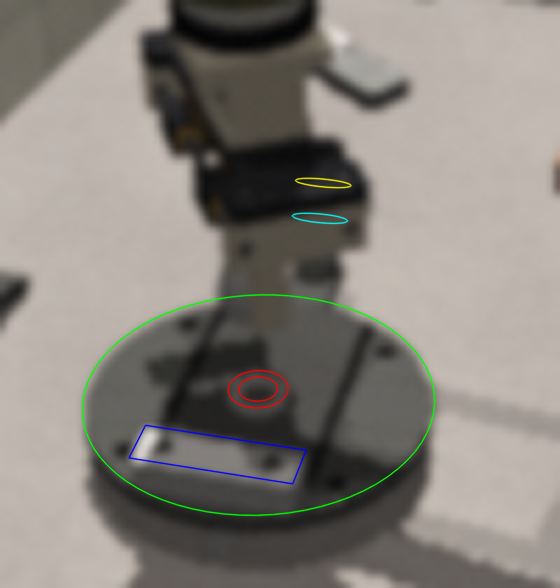

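Run:
```python
from h import *
a=np.radians(-50);RB=toolR(np.array([0,0,-1.]),np.array([np.cos(a),np.sin(a),0]))
plan([.6191,.0370,.021],RB)
```

```text
t 32.55 shift [-0.0028  0.0019  0.0988] turn [-0.0007 -0.0008  0.001 ] |d|mm 49.4 deg 0.1
```

Request:
{"api": "jog_arm", "payload": {"motion": [0.2,-0.0028,0.0019,0.02,0,0,0,0.2,-0.0028,0.0019,0.045,0,0,0,0.2,-0.0028,0.0019,0.07,0,0,0,0.2,-0.0028,0.0019,0.09,0,0,0,0.2,-0.0028,0.0019,0.0985,0,0,0,0.2,-0.0028,0.0019,0.0985,0,0,0,0.2,-0.0028,0.0019,0.0985,0,0,0]}}

```text
t: 33.25
tool_pos: [0.6193, 0.0369, 0.0213]
orientation: [-2.95, -1.076, -0.002]
force: [0.1, -0.3, -2.2]
opening: 0.039
```

Run:
```python
from h import *
from ov import overlay
save('wrist','w19.png')
F=[]
for i in range(3): s=read_state();F.append(s['force']);read_camera('top')
print(s['tool_pos'],s['opening'],np.mean(F,0))
overlay('w19',.6195,.0373,np.radians(98),drop=.0054,crop=(120,130,400,320),sc=2.8,out='w19o.png')
a=np.radians(-50);RB=toolR(np.array([0,0,-1.]),np.array([np.cos(a),np.sin(a),0]))
plan([.6191,.0370,.017],RB)
```

```text
[0.61979671 0.03691553 0.02196123] 0.03932929175199398 [ 0.18933717  0.30311434 -2.35071254]
t 33.45 shift [-0.0009 -0.001   0.0099] turn [-0.0001 -0.0014  0.001 ] |d|mm 5.0 deg 0.2
```

View pics/w19o.png

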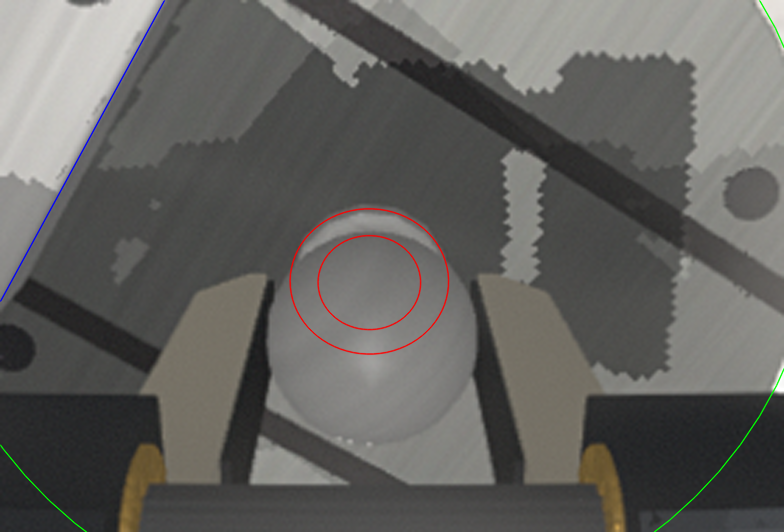

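Request:
{"api": "jog_arm", "payload": {"motion": [0.2,-0.0009,-0.001,0.004,0,0,0,0.2,-0.0009,-0.001,0.008,0,0,0,0.2,-0.0009,-0.001,0.0085,0,0,0,0.2,-0.0009,-0.001,0.0085,0,0,0]}}

```text
t: 33.85
tool_pos: [0.6189, 0.037, 0.0175]
orientation: [-2.95, -1.076, -0.003]
force: [0.8, 0.8, -2.6]
opening: 0.0389
```

```bash
cat > b.py <<'E'
from h import *
F=[]
for i in range(2): s=read_state();F.append(s['force']);read_camera('top')
print(s['t'],s['tool_pos'],s['opening'],np.mean(F,0))
E
python3 b.py
```

```text
33.9 [0.61894165 0.03701269 0.0175425 ] 0.03885903845631643 [ 0.22662438  0.65695633 -2.74491083]
```

Request:
{"api": "jog_arm", "payload": {"motion": [0.2,0,0,0.0025,0,0,0,0.2,0,0,0.0025,0,0,0]}}

```text
t: 34.15
tool_pos: [0.6189, 0.037, 0.0162]
orientation: [-2.95, -1.076, -0.003]
force: [0.9, 0.4, -2.2]
opening: 0.0388
```

```bash
python3 b.py
```

```text
34.2 [0.61891589 0.03701072 0.01623584] 0.0392346556921584 [ 0.89457712  0.15081114 -2.61410241]
```

Request:
{"api": "jog_arm", "payload": {"motion": [0.2,0,0,0.0025,0,0,0,0.2,0,0,0.0025,0,0,0]}}

```text
t: 34.45
tool_pos: [0.6188, 0.037, 0.0148]
orientation: [-2.95, -1.076, -0.002]
force: [-0.3, -0.6, -1.8]
opening: 0.0392
```

```bash
python3 b.py
```

```text
34.5 [0.61888196 0.03702494 0.01491571] 0.03932686593480677 [-0.17458408 -0.69729743 -1.44730115]
```

Request:
{"api": "jog_arm", "payload": {"motion": [0.2,0,0,0.0012,0,0,0,0.2,0,0,0.0012,0,0,0]}}

```text
t: 34.75
tool_pos: [0.619, 0.037, 0.0144]
orientation: [-2.95, -1.076, -0.003]
force: [0.3, 0.8, -1.4]
opening: 0.0392
```

```bash
python3 b.py
```

```text
34.8 [0.61897737 0.03701323 0.01441736] 0.039101909586119185 [ 0.61582586  0.47600937 -1.87818191]
```

Request:
{"api": "jog_arm", "payload": {"motion": [0.2,0,0,0.0016,0,0,0,0.2,0,0,0.0016,0,0,0]}}

```text
t: 35.05
tool_pos: [0.6192, 0.0371, 0.0141]
orientation: [-2.95, -1.076, -0.003]
force: [-1.4, -0.6, 1.4]
opening: 0.0387
```

```bash
python3 b.py
```

```text
35.1 [0.61919118 0.03707798 0.01408587] 0.03892865987701565 [-1.78473073 -0.1311421   1.77922733]
```

Request:
{"api": "jog_arm", "payload": {"motion": [0.46,0,0,0,0,0,0,0.5,0,0,0,0,0,0,0.58,0,0,0,0,0,0,0.58,0,0,0,0,0,0,0.58,0,0,0,0,0,0]}}

```text
t: 35.65
tool_pos: [0.6192, 0.037, 0.014]
orientation: [-2.95, -1.076, -0.003]
force: [-0.9, 0.6, 0.1]
opening: 0.0539
```

Run:
```python
from h import *
save('wrist','w20.png');s=read_state();print(s['opening'],s['force'])
cv2.imwrite('pics/w20b.png',cv2.resize(cv2.imread('pics/w20.png')[120:320,110:400],None,fx=2.5,fy=2.5))
```

```text
0.054002344058846546 [ 0.41815004 -0.12581852  0.31277469]
```

View pics/w20b.png

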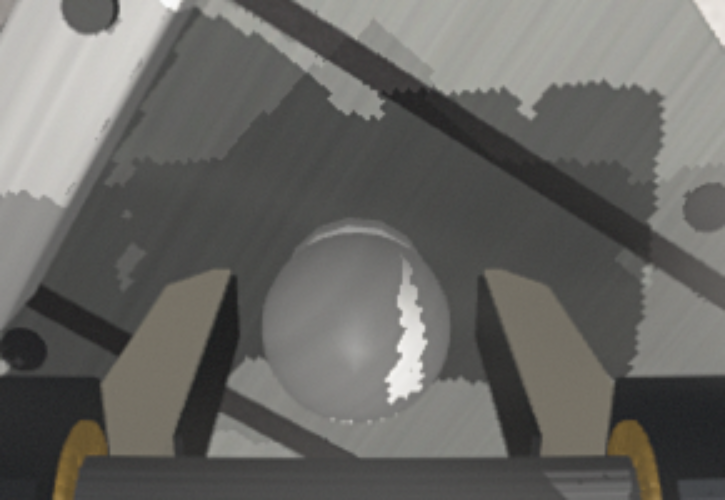

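Ball released, resting in the ring (centre about (356,325) in the crop, both fingers clear). Retreat straight up.

Request:
{"api": "jog_arm", "payload": {"motion": [0.58,0,0,-0.02,0,0,0,0.58,0,0,-0.06,0,0,0,0.58,0,0,-0.12,0,0,0,0.58,0,0,-0.2,0,0,0,0.58,0,0,-0.28,0,0,0,0.58,0,0,-0.28,0,0,0]}}

```text
t: 36.3
tool_pos: [0.6234, 0.0367, 0.163]
orientation: [2.948, 1.076, 0.022]
force: [0.9, -0.9, 0.8]
opening: 0.0538
```

Run:
```python
from h import *
from ov import overlay
save('wrist','w21.png');save('side','s21.png');s=read_state();print(s['t'],s['tool_pos'],s['force'])
overlay('w21',.6195,.0373,np.radians(98),drop=.0054,crop=(0,0,512,384),sc=1.55,out='w21o.png')
print(proj('w21',SC+[0,0,.063])*1.55)
overlay('s21',.6195,.0373,np.radians(98),drop=.0054,crop=(205,125,305,230),sc=5.6,out='s21o.png')
```

```text
36.4 [0.62031976 0.03680011 0.15658119] [-0.7131399   1.79913976  0.13511856]
[[384.76836807 281.01166369]]
```

View pics/w21o.png

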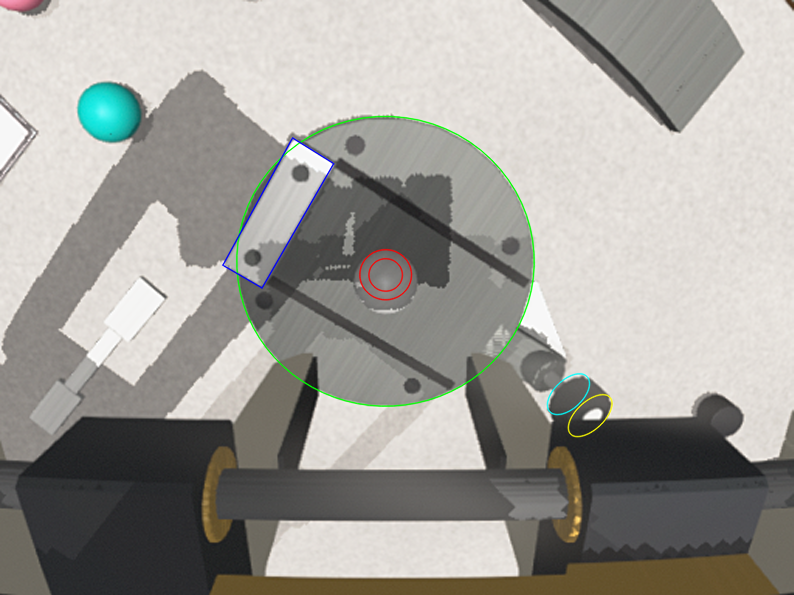

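View pics/s21o.png

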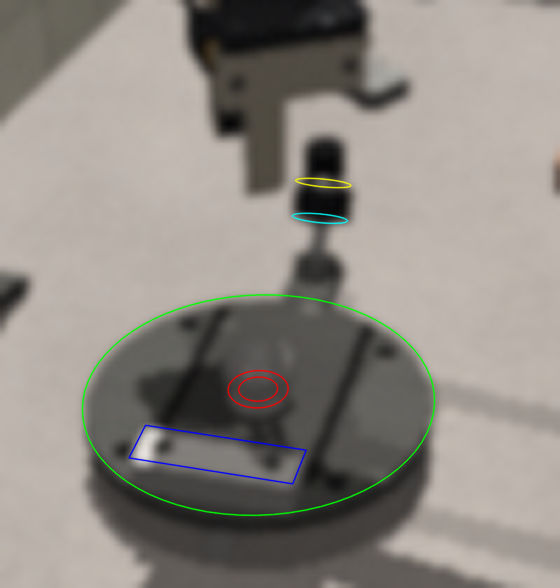

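Run:
```python
from h import *
save('top','t22.png')
p=[('mount a',.7071,.2300,.022),('mount b',.6969,-.2552,.022)]
cv2.imwrite('pics/t22b.png',cv2.resize(cv2.imread('pics/t22.png')[90:290,110:400],None,fx=2.7,fy=2.7,interpolation=cv2.INTER_CUBIC))
print(close_job())
```

```text
the job is handed in; nothing more can be done
None
```

View pics/t22b.png

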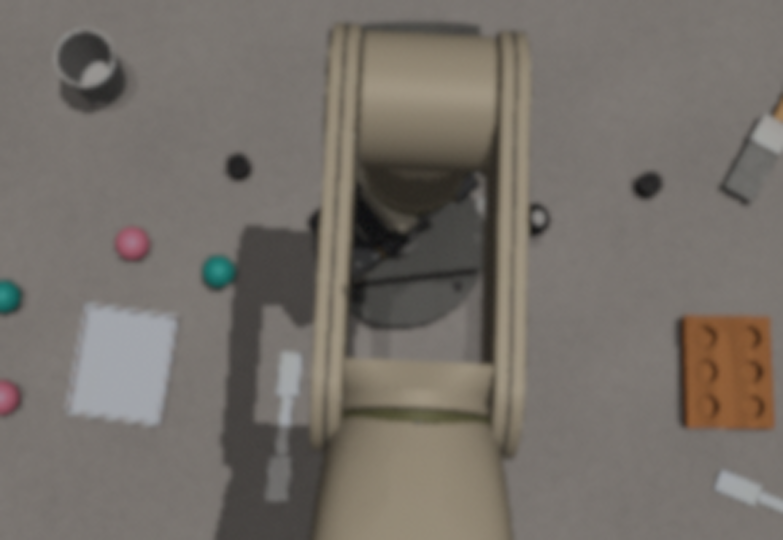

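The stage is levelled and the steel ball sits in the dimple, released. I handed the job in at about 36.5 s with the robot clear of everything.

**Levelling:** A press test at the knob gave a rubber-foot gap of about 3.8 mm. I turned the knob clockwise about 161° in two grips, roughly 5.4 mm along the screw. A press after the first grip suggested 0.5 to 0.9 mm of squeeze, so I turned about 10° more. A final press showed the stage no longer rocks freely and put the squeeze at about 1.0 to 1.2 mm. The foot then carries roughly 3.5 to 4.3 N, below the 7 N at which the side feet lift. This squeeze is worked out from forces and positions, not seen directly.

**Ball:** I lowered it onto the dimple until the force showed it seated, then opened the fingers and backed off straight up. The wrist picture shows it within about 1 px of where it should sit. The stage shows no visible shift, and the coupon and both mounts are where they started.

**Checks that disagreed:**
- **Finger length:** The real fingertips ended about 36 mm short of the stated TCP, as both the cameras and the contact with the knob showed. I corrected for this throughout.
- **Last press reading:** The final press levelled off at about 1.2 N m instead of rising, probably from the fingertips slipping on the knob. I did not repeat it; the pictures after it showed no shift.

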